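# Clear the jammed blank chute

### The job

The feed chute is jammed: one brass blank is wedged crosswise under the roof behind the hatch. Unlock the hatch cover and take it off, reach in through the hatch to push the wedged blank back up the chute until it is clear of the roof, and lift it out; put it and every other blank waiting in the pan into the aluminium tray, lying flat side by side, then refit the hatch cover and turn it fully back to locked. Leave the tools and other things on the bench alone.

Things in the scene. Friction and masses are not known exactly. Their poses are not given: they have to be found in the camera images.
- track (a point): point on the steel chute's sloping floor straight below the hatch centre, some 110 mm above the bench. x: up the slope (8 degrees, roughly to the robot's left), y: across, towards the robot, z: square off the floor. The chute is fixed; floor at z = 0 for x = -110 to 301 mm. Lane 46 mm wide inside up to x = -9, then walls splay 25 degrees each side to a pan 140 mm wide from x = 92.
- slot_top (a point): upper end of the clear plastic roof and of its slot: a point on the middle line, 52 mm up-slope of the hatch centre, level with the roof's top. The roof covers track x = -60 to 52 mm; underside 18, top 21 mm off the floor. Its slot is 46 mm wide along the middle line, starts at x = -34 and is open at this upper end, so fingers let down through the hatch can run up and out.
- pan (a point): middle of the floor of the open pan, track x = 183 mm. The pan has no roof; inside it is 140 mm wide, its walls 26 mm high, end wall at track x = 301 mm. Blanks stay where they lie on the slope. The bench on the robot's side of the chute is free: from 40 mm below to 120 mm above the hatch along the chute, out to 200 mm from the chute's middle line.
- seat (a point): where the hatch cover's origin belongs: on the roof's top, hatch centre, 21 mm off the chute floor; z square off the roof. Its x axis is the line of the cover's ears and grip when locked, 60 degrees counter-clockwise (seen from above) from up-slope. A clip stands on this line at either side, a stud beyond. Clips and studs leave the cover 3 to 5 mm of sideways play.
- clip (a point): foot of one of two opposite steel clips (48 mm either side of the hatch centre, 40 to 56 mm out, 24 mm wide, 10.5 mm high). An ear slides under it (gap 7.5 mm) from its counter-clockwise side; its clockwise side is shut and is the locked stop. With the cover 33 to 58 degrees counter-clockwise of locked, the ears are out of both clips and the cover comes straight up.
- stud (a point): foot of one of two opposite studs, 8 mm thick, 10.5 mm high, 45 mm from the hatch centre; they stop the ears 58 degrees counter-clockwise of locked.
- cover: hatch cover, 0.16 kg: aluminium disc 72 mm across, 5 mm thick; two ears 18 mm wide reach 48 mm from the centre along its x; black bar grip on top, 60 mm along x, 14 mm wide, 5 to 38 mm above the underside. Origin: centre of the underside, z up. Starts locked, within 6 degrees of the stop; turns counter-clockwise to unlock against light friction. A half turn makes no difference.
- blank1: the jammed blank, brass plate 66 x 36 x 10 mm (x, y, z), 0.2 kg, origin at its centre. It lies across the chute between the splaying walls, ends under the roof, lower edge about 15 mm up-slope of the hatch centre, partly under the cover. It cannot go down or be lifted; a push of some 3 N slides it up. With its centre 72 mm or more up-slope of the hatch centre it is clear of the roof.
- tray: shallow fixed aluminium tray on the bench; inside 212 (x) x 172 (y) mm, floor 3 mm thick, rim 16 mm above the bench. Origin at the centre of its underside.
- blank2: a waiting blank (may be absent): brass plate 66 x 36 x 10 mm (its x, y, z), 0.2 kg, like the jammed one, either face up; origin at its centre. Lies about crosswise on the floor of the open pan, about 125 mm up the slope from the hatch centre.
- blank3: a waiting blank (may be absent): brass plate 66 x 36 x 10 mm (its x, y, z), 0.2 kg, like the jammed one, either face up; origin at its centre. Lies about crosswise on the floor of the open pan, about 191 mm up the slope from the hatch centre.
- blank4: a waiting blank (may be absent): brass plate 66 x 36 x 10 mm (its x, y, z), 0.2 kg, like the jammed one, either face up; origin at its centre. Lies about crosswise on the floor of the open pan, about 257 mm up the slope from the hatch centre.
- micrometer: bystander, to be left alone: inside micrometer, silver barrel 155 mm long with two jaws; origin under its middle
- collet: bystander, to be left alone: small steel spring collet, 33 mm across, 40 mm tall
- parallel1: bystander, to be left alone: ground steel parallel bar, 150 x 10 x 22 mm
- block: bystander, to be left alone: steel setting block, 75 x 50 x 25 mm
- oil_bottle: bystander, to be left alone: white oil bottle with red cap, 60 mm across, 160 mm tall
- screwdriver: bystander, to be left alone: screwdriver lying on the bench
- chip_brush: bystander, to be left alone: chip brush lying on the bench
Mind the look-alikes: they are no part of the job. Leave any blue or pink look-alike of the blank1 alone. What is shaped like the blank3 but green is not meant.

How it is judged:
By the outcome, as a careful person would: the job done as asked, in the order asked, and still so for the second after the job is handed in, with the robot touching nothing.
Of blank2, blank3, blank4 only 1 to 3 are there at a start; the rules pass over those that are not, and their reading is None.
At some moment in a run one of blank2, blank3, blank4 may be knocked a few centimetres aside while the robot is not near it.
Once in a run the grip may slacken for a moment while it holds something.
It also fails if it takes over 210 s, if anything falls off the work surface, if the arm or the gripper's body presses on something with over 40 N, if the wrist force passes 120 N, or if a joint passes its speed limit or range.

### The arm

A 6-joint arm with a two-finger parallel gripper is mounted at the origin on the work surface. World frame = base frame: x ahead of the robot, y to its left, z up, the work surface at z = 0. Lengths are in m, angles in rad, forces in N, time in s.
With the tool pointing down it reaches from about 0.375 to 0.975 m from the base axis. Payload 3.8 kg.
Tool frame: the origin (TCP) lies between the finger pads; the fingertips stand 17 mm ahead of it and the grasp point (between the pads) lies 2 mm behind it; y points along the fingers, z is the direction in which the jaws open and shut, and the axes are right-handed (so a half turn about y gives the same grasp; the last joint's range is limited). The gripper opens to 85 mm and grips with 20 to 120 N. Pads are 22 mm wide; open, the fingers measure 114 mm over their backs; the gripper's body (76 mm by 85 mm) begins 54 mm behind the grasp point. The pads swing forward as they close: fully open they stand 13 mm farther back than shut.
Start: joints at [-1.262, 0.264, 1.604, -0, 1.274, -0.037], TCP at [0.229, -0.635, 0.248] pointing down, gripper open.
Joint ranges: [-2.63, 2.63], [-0.94, 2.18], [0.31, 2.57], [-1.31, 4.45], [0, 2.66], [-2.55, 2.55]. Speed limits (rad/s): [2.57, 2.57, 3.14, 3.14, 3.14, 3.14].

### API

Orientations are given as a rotation vector (axis times angle).
In Python, from workcell import bot, eyes, nets gives the robot as it stands. The module is installed in compiled form; this text tells all that it offers.
- The arm moves only by the tool jog_arm, never from a script. Its arguments are lists of equal length, an entry for each row: "turn": the turn, a rotation vector about the tool's x, y, z in rad, a list of three; "slide": the shift along the tool's x, y, z in mm, a list of three; "grip": the opening in per cent of the stroke, from 0 (shut) to 100 (fully open). A call has 1 to 5 rows; each row shifts and turns the commanded pose from where the row before left it, along the tool's axes as they then stand; what a row does not reach is not made up. A row lasts 1/10 s, in which the tool goes at most 50 mm and 8.59 degrees, less where a joint would pass 70% of its speed; a pose out of reach is approached as far as the arm can. A call with a gripper value outside its range is refused whole. The fingers move at their own pace and stop on an object; "newtons" is the grip in N (left out, the last holds). Time passes only in rows, so rows that do not move let the fingers close. It gives the time, the measured TCP pose, the force and the opening at its end, in the units of the state.
- bot.read_state(): the state, without advancing time (a new reading comes with each control period).
- eyes.read_camera(name): name is "side" or "top" or "wrist"; returns a dict with "img" (420x560x3 uint8, red, green, blue), "depth" (420x560 float32, m along the optical axis (not along the pixel's ray), 0 where there is no reading), "intrinsics" (3x3 intrinsics, pixels), "position" and "rotation" of the camera in the world. Camera axes: x right, y down, z forward; pixel columns grow to the right and rows downward; lengths in m; the calibration is good to about 2 mm. The wrist camera is an equidistant fisheye: a pixel r from the principal point sees the ray r / f radians off the axis. A picture is of the moment at which its call begins.
- bot.finish_job(): hands the job in, once; it reports no verdict.
Trained networks look in a picture, given as the dict that the camera call returned (one of the last four; its "shot" number tells which), for a name from the list of things; names that differ only in an ending like _2 or _b are one class to them, and where a whole thing is asked for, a point or a joint stands for the part that bears it (a point fixed in the world has none). Each returns a list of dicts, best first, with "conf" (0 to 1); they miss things now and then, are a little off and sometimes report something else, mostly with a low value. They report only what shows in the picture. A call takes as long as a camera call. They do not tell look-alikes from the thing itself.
- nets.search_frame(thing, picture): "xyz" ([x, y, z] in m, in the coordinates of the camera as it stood for that picture, good to about 4 mm: the middle of the surface that is visible of it).
The state is a dict: "time": time; "q": joint angles; "joint_vel": joint speeds; "joint_torque": joint torques, N m; "tool_pos": TCP position; "tcp_rot": TCP orientation; "wrist_force": force on the tool from outside, world axes, zero at the start; "torque": the same for the moment, N m; "width": opening from 0.0 (shut) to 1.0 (fully open).
Only numpy, scipy, OpenCV 4.12 (cv2) and the standard library are available. Lean on these libraries where they do the work, as an engineer would, in place of code of your own. Each camera call takes 0.05 s, during which the arm holds its last target.

## Working session

There is one attempt and no reset: what is moved stays moved. The work goes in short steps, Python scripts to look and compute and a tool call to move; the robot and the scene stay as the last step left them, time stands still between calls to the robot, and variables do not carry over. Pictures are saved under pics/ and viewed, and the job is handed in when it is done.

Besides the shell and the picture viewer there is one more tool, called after "Request:" by a JSON object that holds its "fn" and its "kwargs", one argument or row to a line. jog_arm: Moves the arm, as the interface text tells. Its arguments: {"type":"object","properties":{"turn":{"type":"array"},"slide":{"type":"array"},"grip":{"type":"array"},"newtons":{"type":"number"}},"required":["turn","slide","grip"]}

```bash
mkdir -p pics; ls
cat > h.py <<'E'
import numpy as np, cv2, json
from scipy.spatial.transform import Rotation as R
from workcell import bot, eyes, nets
def shot(cam,name=None):
    p=eyes.read_camera(cam)
    if name: cv2.imwrite(f'pics/{name}.png',p['img'][:,:,::-1])
    return p
def rot(p):
    r=np.array(p['rotation'],float)
    return r if r.shape==(3,3) else R.from_rotvec(r).as_matrix()
def w(p,c): return rot(p)@np.array(c)+np.array(p['position'])
def pix(p,u,v,d=None):
    K=np.array(p['intrinsics']); d=p['depth'][int(v),int(u)] if d is None else d
    return w(p,[(u-K[0,2])/K[0,0]*d,(v-K[1,2])/K[1,1]*d,d])
def proj(p,X):
    c=rot(p).T@(np.array(X)-np.array(p['position'])); K=np.array(p['intrinsics'])
    return K[0,0]*c[0]/c[2]+K[0,2],K[1,1]*c[1]/c[2]+K[1,2]
E
python3 - <<'E'
from h import *
np.set_printoptions(precision=4,suppress=True)
for c in ['top','side','wrist']:
    p=shot(c,c+'0'); print(c,p['position'],p['rotation'],p['intrinsics'])
    if c!='wrist':
        for t in ['track','slot_top','pan','seat','clip','stud','cover','blank1','blank2','tray']:
            for d in nets.search_frame(t,p)[:4]: 
                X=w(p,d['xyz']); print(t,round(d['conf'],2),X,np.round(proj(p,X)))
print(bot.read_state())
E
```

```text
pics
top [0.4878 0.0598 1.0082] [-2.1992  2.1692 -0.1145] [[389.6703   0.     273.4911]
 [  0.     389.6703 206.613 ]
 [  0.       0.       1.    ]]
track 0.83 [0.5741 0.0971 0.1373] [251. 202.]
track 0.63 [0.5702 0.1558 0.1434] [224. 203.]
slot_top 0.68 [0.5705 0.0966 0.1352] [251. 204.]
pan 0.91 [0.5727 0.0981 0.1319] [250. 203.]
seat 0.88 [0.5727 0.0963 0.1368] [251. 203.]
clip 0.8 [0.5673 0.0989 0.1343] [250. 205.]
clip 0.53 [ 0.7261 -0.1359  0.0245] [344. 149.]
stud 0.94 [0.5727 0.0984 0.1336] [250. 203.]
stud 0.55 [0.7594 0.2357 0.0304] [199. 133.]
stud 0.24 [ 0.3663 -0.1534  0.0405] [353. 292.]
cover 0.97 [ 0.5814 -0.0353  0.1389] [310. 200.]
blank1 0.89 [0.4087 0.1239 0.0126] [241. 272.]
blank1 0.8 [0.5699 0.1512 0.1456] [226. 203.]
blank1 0.79 [0.3426 0.422  0.0131] [121. 297.]
blank1 0.63 [0.6996 0.3435 0.0106] [158. 157.]
blank2 0.89 [0.4087 0.1239 0.0126] [241. 272.]
blank2 0.8 [0.5699 0.1512 0.1456] [226. 203.]
blank2 0.79 [0.3426 0.422  0.0131] [121. 297.]
blank2 0.63 [0.6996 0.3435 0.0106] [158. 157.]
tray 0.7 [ 0.4835 -0.3325  0.0078] [419. 245.]
side [ 0.4102 -1.0167
[... 974 characters left out ...]
.24 [0.5713 0.0412 0.128 ] [290. 215.]
tray 0.77 [ 0.4826 -0.3378  0.0003] [272. 363.]
wrist [ 0.2993 -0.6095  0.3748] [ 2.3627 -1.6598 -0.2483] [[325.1923   0.     276.6693]
 [  0.     325.1923 212.3433]
 [  0.       0.       1.    ]]
{'time': 1.15, 'q': array([-1.2619,  0.2639,  1.604 ,  0.    ,  1.2737, -0.0369]), 'joint_vel': array([-0.0001, -0.0007, -0.0013,  0.0013, -0.0002,  0.0007]), 'joint_torque': array([  0.    , -51.5086, -36.7729,  -0.0001,   0.0009,   0.    ]), 'tool_pos': array([ 0.2288, -0.635 ,  0.2483]), 'tcp_rot': array([-0.3551,  2.0336, -2.0335]), 'wrist_force': array([ 0.7432, -0.4473,  0.1825]), 'torque': array([-0.0209,  0.0286, -0.0005]), 'width': 0.9984227295831077}
```

View pics/top0.png

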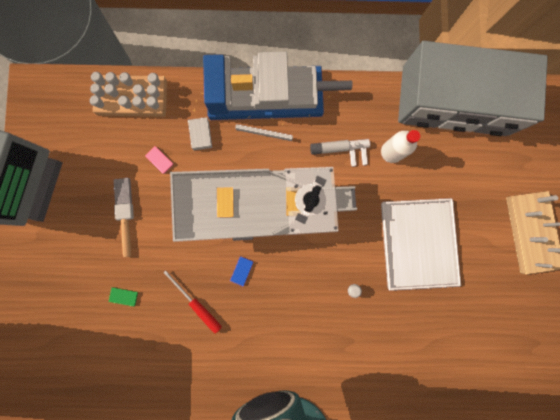

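View pics/side0.png

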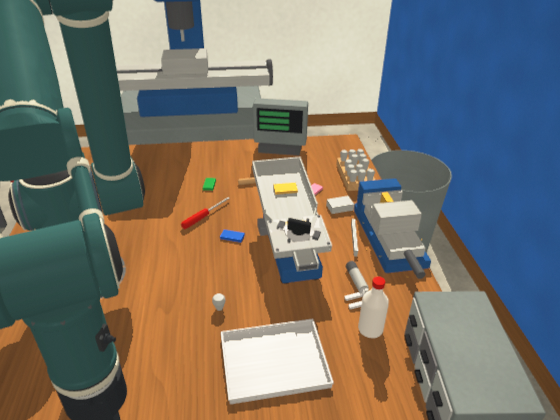

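View pics/wrist0.png

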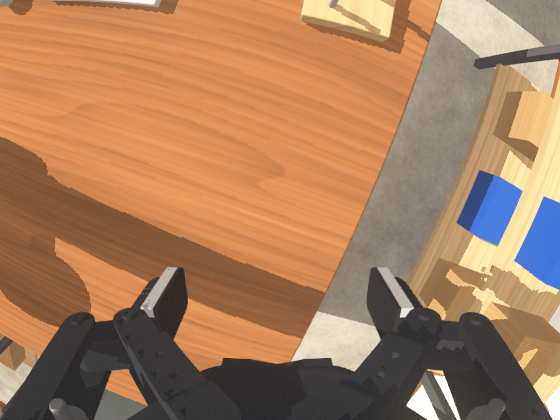

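Run:
```python
from h import *
p=shot('top'); 
c=cv2.resize(p['img'][150:260,160:370],None,fx=3.8,fy=3.8,interpolation=cv2.INTER_CUBIC); cv2.imwrite('pics/topc.png',c[:,:,::-1])
s=shot('side'); c=cv2.resize(s['img'][150:290,220:360],None,fx=4.2,fy=4.2,interpolation=cv2.INTER_CUBIC); cv2.imwrite('pics/sidec.png',c[:,:,::-1])
import pickle; pickle.dump((p,s),open('ps0.pkl','wb'))
```

```text
(no output)
```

View pics/topc.png

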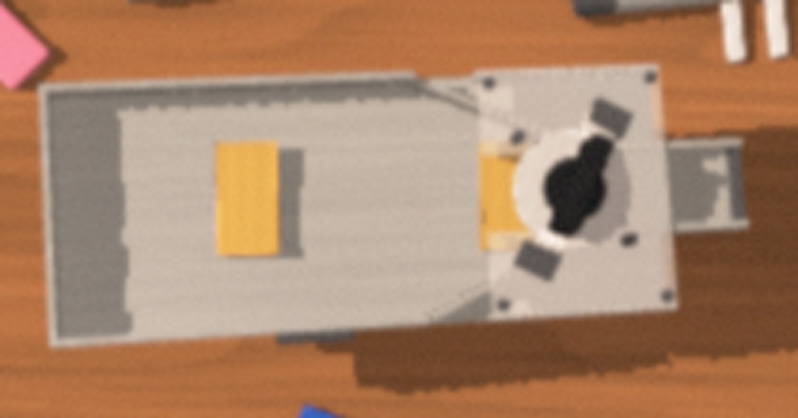

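View pics/sidec.png

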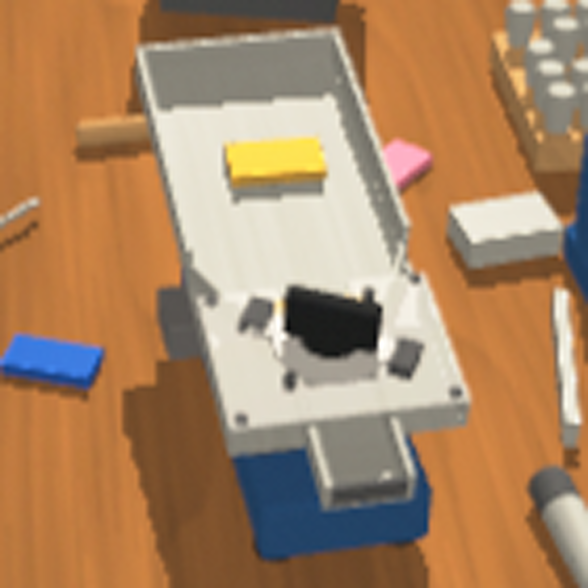

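```bash
cat > fit.py <<'E'
from h import *
import pickle
from scipy.optimize import least_squares
p,s=pickle.load(open('ps0.pkl','rb'))
def T(par):
    x,y,z,yaw,sl=par[:5]
    # track x up slope: horizontally dir yaw
    ex=np.array([np.cos(yaw)*np.cos(sl),np.sin(yaw)*np.cos(sl),np.sin(sl)])
    ey0=np.array([-np.sin(yaw),np.cos(yaw),0]); ez=np.cross(ex,ey0)
    return np.array([x,y,z]),np.stack([ex,ey0,ez],1)
def pt(par,a): o,M=T(par); return o+M@np.array(a)
a60=np.radians(60); a75=np.radians(60+75)
def pol(r,a,z): return [r*np.cos(a),r*np.sin(a),z]
tp=[(540,260,('P',.048,a60,.0315)),(610,118,('P',.048,a60+np.pi,.0315)),
 (517,135,('P',.045,a75+np.pi,.0315)),(628,240,('P',.045,a75,.0315)),
 (477,72,('C',.052,-1,.021)),(658,65,('C',-.060,-1,.021)),(675,308,('C',-.060,1,.021)),(487,315,('C',.052,1,.021)),
 (42,88,('E',.301,-1,.026)),(50,345,('E',.301,1,.026))]
sd=[(258,313,tp[0][2]),(405,357,tp[1][2]),(368,297,tp[2][2]),(289,379,tp[3][2]),
 (467,405,('C',-.060,-1,.021)),(228,432,('C',-.060,1,.021)),(337,30,('E',.301,-1,.026)),(138,45,('E',.301,1,.026))]
def loc(d,par):
    if d[0]=='P': return pol(*d[1:])
    if d[0]=='C': return [d[1],d[2]*par[5],d[3]]
    return [d[1]+par[6],d[2]*(.07+par[6]),d[3]]
def res(par,use=('t','s')):
    r=[]
    if 't' in use:
        for u,v,d in tp: r+=list(np.array(proj(p,pt(par,loc(d,par))))-np.array([160+(u+.5)/3.8-.5,150+(v+.5)/3.8-.5]))
    if 's' in use:
        for u,v,d in sd: r+=list(np.array(proj(s,pt(par,loc(d,par))))-np.array([220+(u+.5)/4.2-.5,150+(v+.5)/4.2-.5]))
    return np.array(r)
if __name__=='__main__':
    np.set_printoptions(precision=4,suppress=True,linewidth=150)
    x0=[.57,-.035,.11,1.57,np.radians(8),.075,.003]
    for use in (('t','s'),('t',),('s',)):
        f=least_squares(lambda q:np.append(res(q,use),[(q[4]-np.radians(8))*1e4]),x0,loss='soft_l1')
        print(use,f.x,np.degrees(f.x[3]));print(res(f.x,use).reshape(-1,2).T)
    # depth check
    f=least_squares(lambda q:np.append(res(q),[(q[4]-np.radians(8))*1e4]),x0,loss='soft_l1')
    par=f.x; o,M=T(par)
    for nm,pp in(('t',p),('s',s)):
        for a in ([.183,.045,0],[.13,-.05,0],[.22,.05,0],[-.045,.05,.021],[-.045,-.05,.021]):
            u,v=proj(pp,pt(par,a)); X=pix(pp,round(u),round(v)); print(nm,a,M.T@(X-o))
    json.dump(list(par),open('par.json','w'))
E
python3 fit.py
```

```text
('t', 's') [ 0.5821 -0.0332  0.1067  1.6445  0.1396  0.0734  0.0035] 94.22296914399234
[[-0.2812 -0.5408  0.188   0.3812 -0.1466 -0.36   -0.096   1.3661 -0.2353  0.2743 -0.3435  0.0437  0.1641  0.2676  0.5053  0.5504  0.2185 -0.0211]
 [ 0.2529  0.0124  0.7156 -0.0535  0.2058  0.5737 -0.0765  0.8849 -0.9277 -0.2121  0.3758 -0.5527 -0.9516 -0.2926 -0.3988  0.0718  0.5628  1.3088]]
('t',) [ 0.582  -0.0327  0.1113  1.647   0.1396  0.073   0.0022] 94.36338414699014
[[-0.2672 -0.5268  0.093   0.5037 -0.3288 -0.3052  0.1151  1.3411 -0.4035  0.2388]
 [ 0.1836 -0.2958  0.4904 -0.2104  0.0889  0.3354 -0.3408  0.7516 -0.351  -0.4994]]
('s',) [ 0.5791 -0.0468  0.1172  1.6394  0.1396  0.0722  0.0027] 93.93125350251673
[[-0.8145  0.0076  0.1095 -0.2114  0.209   0.2347  0.3468  0.0011]
 [ 0.3278 -0.3551 -0.9859 -0.1039  0.0676  0.3497 -0.0306  0.5898]]
t [0.183, 0.045, 0] [0.1839 0.0444 0.0047]
t [0.13, -0.05, 0] [ 0.1317 -0.0484  0.0055]
t [0.22, 0.05, 0] [0.2195 0.0491 0.0047]
t [-0.045, 0.05, 0.021] [-0.0431  0.0508  0.0263]
t [-0.045, -0.05, 0.021] [-0.044  -0.0505  0.0252]
s [0.183, 0.045, 0] [0.179  0.0446 0.0022]
s [0.13, -0.05, 0] [ 0.1271 -0.0496  0.0011]
s [0.22, 0.05, 0] [0.2106 0.0509 0.0064]
s [-0.045, 0.05, 0.021] [-0.0467  0.0517  0.0232]
s [-0.045, -0.05, 0.021] [-0.0496 -0.0484  0.0278]
```

```bash
cat >> h.py <<'E'
par=json.load(open('par.json')) if __import__('os').path.exists('par.json') else None
def track():
    x,y,z,yaw,sl=par[:5]
    ex=np.array([np.cos(yaw)*np.cos(sl),np.sin(yaw)*np.cos(sl),np.sin(sl)]); ey=np.array([-np.sin(yaw),np.cos(yaw),0])
    return np.array([x,y,z]),np.stack([ex,ey,np.cross(ex,ey)],1)
def tw(a): o,M=track(); return o+M@np.array(a,float)
def wt(X): o,M=track(); return M.T@(np.array(X)-o)
def toolR(jaw_deg,base=None):
    """tool pointing along -z of base (default track), tool z (jaws) at angle jaw_deg in base xy"""
    M=track()[1] if base is None else base
    a=np.radians(jaw_deg); z=M@[np.cos(a),np.sin(a),0]; y=-M[:,2]
    return np.stack([np.cross(y,z),y,z],1)
def cur():
    s=bot.read_state(); return np.array(s['tool_pos']),R.from_rotvec(s['tcp_rot']).as_matrix(),s
def plan(P,Rt,order='same'):
    p0,R0,s=cur(); dv=R.from_matrix(R0.T@Rt).as_rotvec(); d=R0.T@(np.array(P)-p0)
    print('turn total tool',np.round(dv,4),'deg',round(np.degrees(np.linalg.norm(dv)),1),' slide tool mm',np.round(d*1e3,1),'dist',round(np.linalg.norm(d)*1e3,1))
    n=int(max(np.ceil(np.linalg.norm(dv)/.14),np.ceil(np.linalg.norm(d)/.048),1))
    print('n',n,'turn/row',np.round(dv/n,4).tolist())
    Rk=R0
    for k in range(n):
        print('  slide',k,np.round(Rk.T@(np.array(P)-p0)/n*1e3,1).tolist())
        Rk=Rk@R.from_rotvec(dv/n).as_matrix()
    return s
E
sed -i 's/^/&/' par.json
python3 - <<'E'
import json
q=json.load(open('par.json')); q[:4]=[.582,-.034,.1105,q[3]]; json.dump(q,open('par.json','w'))
E
python3 - <<'E'
from h import *
np.set_printoptions(precision=4,suppress=True,linewidth=150)
P,Rc,s=cur(); print(Rc); p=shot('wrist'); print('cam in tool',Rc.T@(np.array(p['position'])-P)); print('cam axes in tool',Rc.T@rot(p))
for j in (-30,150,15,0,180,90): print(j,toolR(j)[:,2],toolR(j)[:,0])
print(tw([0,0,.021]))
t=nets.search_frame('tray',p);
E
```

```text
[[-0.9408  0.      0.3389]
 [-0.3389 -0.     -0.9408]
 [ 0.     -1.      0.    ]]
cam in tool [-0.075  -0.1266 -0.0001]
cam axes in tool [[-0.0003  0.956   0.2933]
 [-0.0005 -0.2933  0.956 ]
 [ 1.      0.0001  0.0005]]
-30 [0.4355 0.8921 0.1205] [ 0.9001 -0.43   -0.0696]
150 [-0.4355 -0.8921 -0.1205] [-0.9001  0.43    0.0696]
15 [-0.3286  0.9349  0.1344] [0.9444 0.3267 0.036 ]
0 [-0.0729  0.9876  0.1392] [0.9973 0.0736 0.    ]
180 [ 0.0729 -0.9876 -0.1392] [-0.9973 -0.0736  0.    ]
90 [-0.9973 -0.0736  0.    ] [-0.0729  0.9876  0.1392]
[ 0.5822 -0.0369  0.1313]
```

Run:
```python
from h import *
plan(tw([-.03,.0,.19]),toolR(-30))
```

```text
turn total tool [-0.0223 -2.3412  0.1762] deg 134.5  slide tool mm [-520.9  -46.2 -391.7] dist 653.4
n 17 turn/row [-0.0013, -0.1377, 0.0104]
  slide 0 [-30.6, -2.7, -23.0]
  slide 1 [-33.5, -2.4, -18.6]
  slide 2 [-35.8, -2.0, -13.8]
  slide 3 [-37.4, -1.6, -8.8]
  slide 4 [-38.2, -1.2, -3.6]
  slide 5 [-38.4, -0.8, 1.7]
  slide 6 [-37.8, -0.4, 7.0]
  slide 7 [-36.5, -0.0, 12.1]
  slide 8 [-34.5, 0.3, 17.0]
  slide 9 [-31.8, 0.7, 21.6]
  slide 10 [-28.5, 0.9, 25.7]
  slide 11 [-24.7, 1.2, 29.4]
  slide 12 [-20.5, 1.4, 32.5]
  slide 13 [-15.8, 1.5, 35.0]
  slide 14 [-10.8, 1.6, 36.8]
  slide 15 [-5.6, 1.6, 38.0]
  slide 16 [-0.3, 1.6, 38.4]
```

Request:
{"fn": "jog_arm", "kwargs": {
  "turn": [
    [0,-0.138,0.01],
    [0,-0.138,0.01],
    [0,-0.138,0.01],
    [0,-0.138,0.01],
    [0,-0.138,0.01]
  ],
  "slide": [
    [-30,-15,-23],
    [-33,-15,-19],
    [-36,-10,-14],
    [-37,-5,-9],
    [-38,-1,-4]
  ],
  "grip": [100,100,100,100,100],
  "newtons": 40
}}

```text
time: 1.85
tool_pos: [0.3322, -0.4739, 0.2991]
tcp_rot: [-0.858, 1.58, -1.568]
wrist_force: [0.9, -0.9, 0.6]
width: 1.001
```

Request:
{"fn": "jog_arm", "kwargs": {
  "turn": [
    [0,-0.138,0.01],
    [0,-0.138,0.01],
    [0,-0.138,0.01],
    [0,-0.138,0.01],
    [0,-0.138,0.01]
  ],
  "slide": [
    [-38,-1,2],
    [-38,0,7],
    [-36,0,12],
    [-34,0,17],
    [-32,0,22]
  ],
  "grip": [100,100,100,100,100]
}}

```text
time: 2.35
tool_pos: [0.437, -0.314, 0.3116]
tcp_rot: [-1.187, 1.087, -1.061]
wrist_force: [0.0, -0.0, -0.2]
width: 1.002
```

Run:
```python
from h import *
s=plan(tw([-.03,.0,.19]),toolR(-30)); print(s['tool_pos'],s['q'],s['time'])
```

```text
turn total tool [-0.0106 -0.9552  0.0855] deg 54.9  slide tool mm [-195.    41.9  181.4] dist 269.6
n 7 turn/row [-0.0015, -0.1365, 0.0122]
  slide 0 [-27.9, 6.0, 25.9]
  slide 1 [-24.0, 6.3, 29.5]
  slide 2 [-19.7, 6.5, 32.5]
  slide 3 [-15.0, 6.6, 34.8]
  slide 4 [-10.0, 6.7, 36.6]
  slide 5 [-4.9, 6.8, 37.6]
  slide 6 [0.4, 6.7, 37.9]
[ 0.43700027 -0.31395603  0.31162103] [-0.72514414 -0.02294601  1.80980875  0.09256739  1.37288371 -0.90565763] 2.35
```

Request:
{"fn": "jog_arm", "kwargs": {
  "turn": [
    [0,-0.136,0.012],
    [0,-0.136,0.012],
    [0,-0.136,0.012],
    [0,-0.136,0.012],
    [0,-0.136,0.012]
  ],
  "slide": [
    [-28,6,26],
    [-24,6,29],
    [-20,6,32],
    [-15,6,35],
    [-10,7,37]
  ],
  "grip": [100,100,100,100,100]
}}

```text
time: 2.85
tool_pos: [0.5443, -0.1544, 0.3009]
tcp_rot: [-1.365, 0.58, -0.535]
wrist_force: [0.8, -0.4, 0.5]
width: 1.002
```

Request:
{"fn": "jog_arm", "kwargs": {
  "turn": [
    [0,-0.136,0.012],
    [0,-0.136,0.012],
    [0,0,0]
  ],
  "slide": [
    [-5,7,38],
    [0,7,38],
    [0,0,0]
  ],
  "grip": [100,100,100]
}}

```text
time: 3.15
tool_pos: [0.5884, -0.0876, 0.2952]
tcp_rot: [-1.399, 0.374, -0.32]
wrist_force: [-0.1, -0.5, -0.1]
width: 1.0
```

```bash
cat >> h.py <<'E'
def fproj(p,X):
    c=rot(p).T@(np.array(X)-np.array(p['position'])); K=np.array(p['intrinsics'])
    rr=np.hypot(c[0],c[1]); th=np.arctan2(rr,c[2]); 
    return K[0,0]*th*c[0]/rr+K[0,2],K[1,1]*th*c[1]/rr+K[1,2]
def fray(p,u,v):
    K=np.array(p['intrinsics']); a=np.array([(u-K[0,2])/K[0,0],(v-K[1,2])/K[1,1]]); th=np.linalg.norm(a)
    return rot(p)@np.append(np.sin(th)*a/th,np.cos(th))
def fplane(p,u,v,h):
    "intersection in track coords with track z=h"
    o,M=track(); c=M.T@(np.array(p['position'])-o); r=M.T@fray(p,u,v); return c+r*(h-c[2])/r[2]
E
python3 - <<'E'
from h import *
s=plan(tw([-.03,.0,.19]),toolR(-30)); print(s['tool_pos'],s['q'],s['time'])
p=shot('wrist'); im=p['img'].copy()
from fit import tp,pol
cl=[pol(*d[1:]) for _,_,d in tp[:4]]+[[.301,0,0],[0,0,.021],[.052,.0734,.021],[-.06,.0734,.021],[.052,-.0734,.021],[-.06,-.0734,.021]]
for a in cl:
    u,v=fproj(p,tw(a)); cv2.circle(im,(int(u),int(v)),3,(255,0,0),1)
cv2.imwrite('pics/w1.png',im[:,:,::-1])
cv2.imwrite('pics/w1c.png',cv2.resize(p['img'],None,fx=1.42,fy=1.42,interpolation=cv2.INTER_CUBIC)[:,:,::-1])
E
```

```text
turn total tool [-0.0103 -0.0017  0.0046] deg 0.7  slide tool mm [-1.   0.4 -3.2] dist 3.4
n 1 turn/row [-0.0103, -0.0017, 0.0046]
  slide 0 [-1.0, 0.4, -3.2]
[ 0.58841843 -0.08761632  0.29523386] [-0.26796581  0.10742991  1.70793482  0.14373189  1.36888506 -1.41837701] 3.15
```

View pics/w1.png

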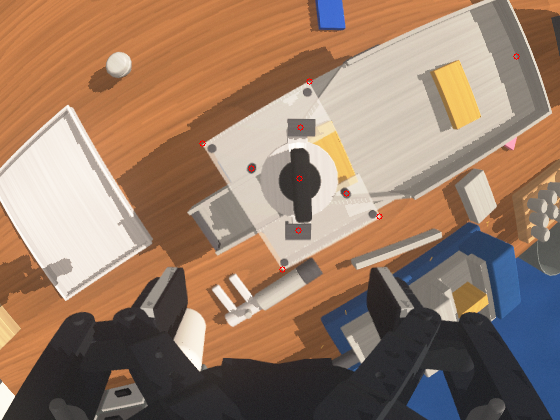

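Run:
```python
from h import *
im=cv2.imread('pics/w1.png'); im2=im[70:280,190:400]
cv2.imwrite('pics/w1d.png',cv2.resize(im2,None,fx=2.85,fy=2.85,interpolation=cv2.INTER_CUBIC))
```

```text
(no output)
```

View pics/w1d.png

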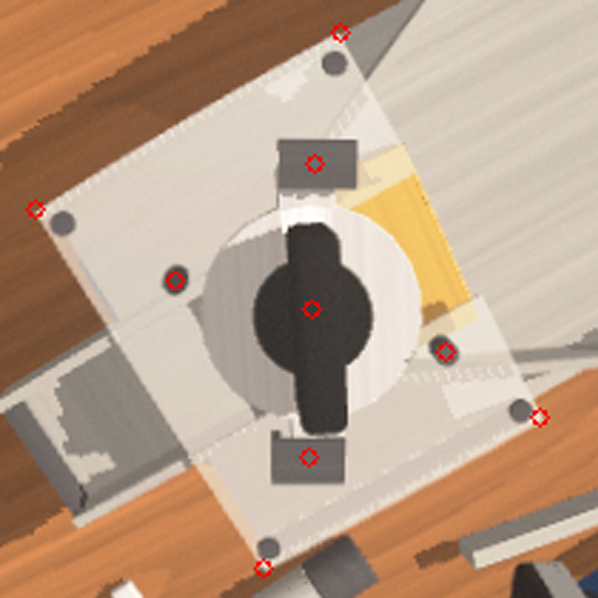

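Run:
```python
from h import *
np.set_printoptions(precision=1,suppress=True,linewidth=180)
p=shot('wrist'); M=track()
def tp(u,v):
    K=np.array(p['intrinsics']); d=float(p['depth'][v,u]); r=rot(p).T@fray(p,u,v); return wt(w(p,r*d/r[2]))*1e3
print((p['img'][170:186,276:326].sum(2)))if 0 else None
for v in (152,165,178,191,205):
    print(v,[ (u,np.round(tp(u,v),0).astype(int).tolist()) for u in range(272,328,5)])
```

```text
152 [(272, [-11, 35, 21]), (277, [-7, 33, 27]), (282, [-3, 31, 27]), (287, [1, 29, 28]), (292, [5, 27, 27]), (297, [8, 28, 54]), (302, [12, 26, 56]), (307, [15, 25, 57]), (312, [20, 18, 26]), (317, [24, 16, 28]), (322, [28, 13, 28]), (327, [32, 11, 25])]
165 [(272, [-17, 26, 27]), (277, [-13, 23, 27]), (282, [-9, 21, 27]), (287, [-5, 19, 27]), (292, [-1, 17, 32]), (297, [3, 20, 60]), (302, [7, 18, 59]), (307, [10, 16, 59]), (312, [14, 13, 57]), (317, [18, 5, 27]), (322, [22, 3, 27]), (327, [26, 1, 28])]
178 [(272, [-23, 15, 26]), (277, [-19, 13, 27]), (282, [-15, 12, 32]), (287, [-11, 9, 32]), (292, [-7, 7, 33]), (297, [-2, 10, 58]), (302, [1, 8, 59]), (307, [5, 6, 59]), (312, [9, 4, 58]), (317, [13, -4, 32]), (322, [16, -6, 33]), (327, [21, -10, 26])]
191 [(272, [-29, 4, 26]), (277, [-25, 2, 26]), (282, [-21, 0, 27]), (287, [-17, -1, 32]), (292, [-13, -3, 32]), (297, [-7, 1, 58]), (302, [-4, -1, 60]), (307, [0, -3, 61]), (312, [3, -5, 60]), (317, [7, -15, 30]), (322, [11, -19, 26]), (327, [15, -21, 26])]
205 [(272, [-37, -8, 21]), (277, [-32, -10, 26]), (282, [-28, -12, 27]), (287, [-24, -14, 26]), (292, [-20, -17, 26]), (297, [-13, -10, 56]), (302, [-10, -12, 59]), (307, [-6, -13, 61]), (312, [-2, -16, 59]), (317, [0, -28, 26]), (322, [4, -31, 27]), (327, [9, -33, 27])]
```

Run:
```python
from h import *
plan(tw([0,0,.052]),toolR(-29))
```

```text
turn total tool [-0.0079 -0.0249  0.0053] deg 1.5  slide tool mm [-16.7 139.2  25. ] dist 142.4
n 3 turn/row [-0.0026, -0.0083, 0.0018]
  slide 0 [-5.6, 46.4, 8.3]
  slide 1 [-5.4, 46.4, 8.5]
  slide 2 [-5.3, 46.4, 8.7]
```

Request:
{"fn": "jog_arm", "kwargs": {
  "turn": [
    [-0.008,-0.025,0.005],
    [0,0,0],
    [0,0,0],
    [0,0,0],
    [0,0,0]
  ],
  "slide": [
    [-17,20,25],
    [0,40,0],
    [0,35,0],
    [0,20,0],
    [0,12,0]
  ],
  "grip": [100,100,100,100,100]
}}

```text
time: 3.75
tool_pos: [0.5796, -0.0448, 0.1721]
tcp_rot: [-1.409, 0.367, -0.302]
wrist_force: [0.6, -0.3, 0.3]
width: 0.998
```

Run:
```python
from h import *
plan(tw([0,0,.052]),toolR(-29))
```

```text
turn total tool [ 0.0005 -0.0032 -0.0019] deg 0.2  slide tool mm [ 1.9 10.5  3.2] dist 11.2
n 1 turn/row [0.0005, -0.0032, -0.0019]
  slide 0 [1.9, 10.5, 3.2]
```

Request:
{"fn": "jog_arm", "kwargs": {
  "turn": [
    [0,0,0],
    [0,0,0],
    [0,0,0],
    [0,0,0],
    [0,0,0]
  ],
  "slide": [
    [2,10,3],
    [0,0,0],
    [0,0,0],
    [0,0,0],
    [0,0,0]
  ],
  "grip": [100,100,60,30,30],
  "newtons": 30
}}

```text
time: 4.25
tool_pos: [0.5853, -0.041, 0.166]
tcp_rot: [-1.409, 0.361, -0.305]
wrist_force: [0.5, -0.1, 0.1]
width: 0.516
```

Run:
```python
from h import *
plan(tw([0,0,.052]),toolR(-29))
p=shot('wrist','w2')
```

```text
turn total tool [-0.0012 -0.0006  0.0032] deg 0.2  slide tool mm [-2.2  3.9 -1.8] dist 4.9
n 1 turn/row [-0.0012, -0.0006, 0.0032]
  slide 0 [-2.2, 3.9, -1.8]
```

View pics/w2.png

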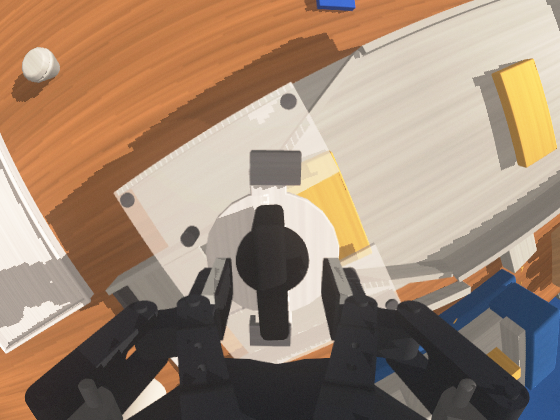

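Request:
{"fn": "jog_arm", "kwargs": {
  "turn": [
    [0,0,0],
    [0,0,0],
    [0,0,0],
    [0,0,0],
    [0,0,0]
  ],
  "slide": [
    [-2,4,-2],
    [0,0,0],
    [0,0,0],
    [0,0,0],
    [0,0,0]
  ],
  "grip": [30,30,0,0,0],
  "newtons": 30
}}

```text
time: 4.8
tool_pos: [0.5816, -0.0411, 0.1604]
tcp_rot: [-1.409, 0.363, -0.302]
wrist_force: [-0.1, 0.6, -0.9]
width: 0.158
```

Request:
{"fn": "jog_arm", "kwargs": {
  "turn": [
    [0,0,0],
    [0,0,0],
    [0,0,0]
  ],
  "slide": [
    [0,0,0],
    [0,0,0],
    [0,0,0]
  ],
  "grip": [0,0,0],
  "newtons": 50
}}

```text
time: 5.1
tool_pos: [0.5817, -0.0411, 0.1604]
tcp_rot: [-1.409, 0.363, -0.303]
wrist_force: [1.4, -0.7, -1.5]
width: 0.148
```

Run:
```python
from h import *
s=plan(tw([0,0,.052]),toolR(-29)); print(s['wrist_force'],s['torque'],s['width'],s['q'])
```

```text
turn total tool [-0.0007 -0.0007  0.0007] deg 0.1  slide tool mm [ 0.7 -1.6  0.4] dist 1.8
n 1 turn/row [-0.0007, -0.0007, 0.0007]
  slide 0 [0.7, -1.6, 0.4]
[ 1.39515988 -0.70878046 -1.49993097] [-0.19169231  0.01795498  0.03398766] 0.14829532588799244 [-0.18992608  0.18019982  1.88041118  0.15028157  1.12116019 -1.39566848]
```

Request:
{"fn": "jog_arm", "kwargs": {
  "turn": [
    [0,-0.1,0],
    [0,-0.13,0],
    [0,-0.13,0],
    [0,-0.13,0],
    [0,-0.13,0]
  ],
  "slide": [
    [0,0,0],
    [0,0,0],
    [0,0,0],
    [0,0,0],
    [0,0,0]
  ],
  "grip": [0,0,0,0,0]
}}

```text
time: 5.6
tool_pos: [0.5817, -0.0411, 0.1604]
tcp_rot: [-1.426, -0.151, 0.145]
wrist_force: [-0.1, 0.7, -1.4]
width: 0.156
```

Request:
{"fn": "jog_arm", "kwargs": {
  "turn": [
    [0,-0.13,0],
    [0,-0.03,0],
    [0,0,0]
  ],
  "slide": [
    [0,0,0],
    [0,0,0],
    [0,0,0]
  ],
  "grip": [0,0,0]
}}

```text
time: 5.9
tool_pos: [0.5817, -0.0411, 0.1605]
tcp_rot: [-1.414, -0.277, 0.254]
wrist_force: [-0.3, -0.1, -1.0]
width: 0.154
```

Run:
```python
from h import *
s=plan(tw([0,0,.052]),toolR(16)); print(s['wrist_force'],s['torque'],s['width'],s['q'])
p=shot('wrist','w3')
```

```text
turn total tool [ 0.0001 -0.008   0.0011] deg 0.5  slide tool mm [ 0.8 -1.5 -0.2] dist 1.7
n 1 turn/row [0.0001, -0.008, 0.0011]
  slide 0 [0.8, -1.5, -0.2]
[-0.2643543  -0.09010937 -1.00238127] [-0.10852185 -0.00995608 -0.00733905] 0.1535128020251266 [-0.18996088  0.18013178  1.8803981   0.15028883  1.12115436 -2.17378518]
```

View pics/w3.png

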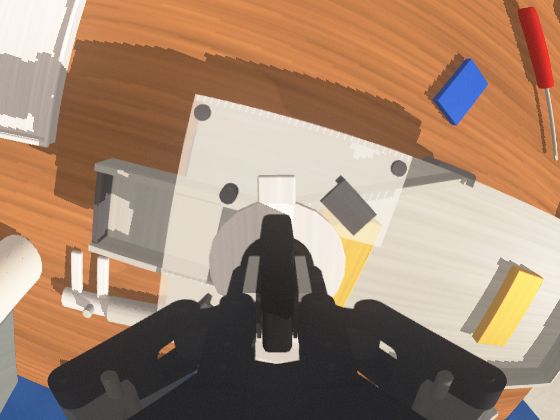

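Request:
{"fn": "jog_arm", "kwargs": {
  "turn": [
    [0,0,0],
    [0,0,0],
    [0,0,0],
    [0,0,0],
    [0,0,0]
  ],
  "slide": [
    [0,-10,0],
    [0,-15,0],
    [0,-25,0],
    [0,-30,0],
    [0,0,0]
  ],
  "grip": [0,0,0,0,0]
}}

```text
time: 6.45
tool_pos: [0.5862, -0.0534, 0.2469]
tcp_rot: [-1.419, -0.286, 0.246]
wrist_force: [0.5, 0.0, -0.8]
width: 0.156
```

Run:
```python
from h import *
s=bot.read_state(); print(s['wrist_force'],s['torque'],s['width'],s['q'])
p=shot('wrist','w4')
c=tw([.03,.15,0]);c[2]=.18; print(c)
H=track()[1].copy(); 
ex=np.array([np.cos(par[3]),np.sin(par[3]),0]); H=np.stack([ex,np.cross([0,0,1],ex),[0,0,1]],1)
plan(c,toolR(30,H))
```

```text
[ 0.50135494  0.04365558 -0.80719469] [-0.1079906  -0.03014338  0.04848689] 0.15608515392014102 [-0.20893786  0.11430854  1.78872813  0.14118311  1.26787349 -2.17010808]
[ 0.4302196  -0.01541832  0.18      ]
turn total tool [-0.1237 -0.2506  0.0617] deg 16.4  slide tool mm [-135.8   69.    79.2] dist 171.7
n 4 turn/row [-0.0309, -0.0627, 0.0154]
  slide 0 [-34.0, 17.3, 19.8]
  slide 1 [-32.4, 17.1, 22.4]
  slide 2 [-30.6, 16.9, 24.9]
  slide 3 [-28.7, 16.5, 27.3]
```

View pics/w4.png

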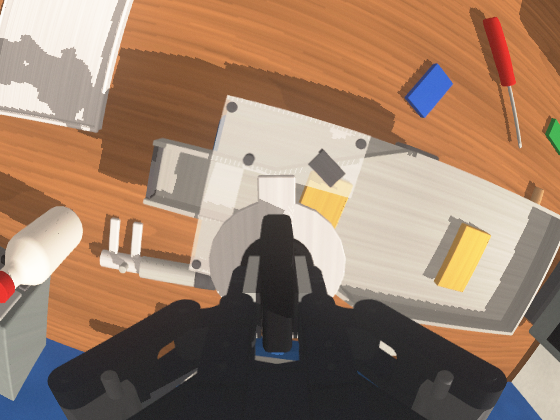

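```bash
cat >> h.py <<'E'
_ex=np.array([np.cos(par[3]),np.sin(par[3]),0]); H=np.stack([_ex,np.cross([0,0,1],_ex),[0,0,1]],1)
E
python3 - <<'E'
from h import *
c=tw([.03,.142,0]);c[2]=.2; print(c)
plan(c,toolR(5,H))
E
```

```text
[ 0.43819788 -0.01482921  0.2       ]
turn total tool [-0.134   0.185   0.0334] deg 13.2  slide tool mm [-127.2   49.3   79.6] dist 157.9
n 4 turn/row [-0.0335, 0.0463, 0.0084]
  slide 0 [-31.8, 12.3, 19.9]
  slide 1 [-32.6, 11.9, 18.8]
  slide 2 [-33.3, 11.6, 17.7]
  slide 3 [-34.0, 11.3, 16.5]
```

Request:
{"fn": "jog_arm", "kwargs": {
  "turn": [
    [-0.034,0.046,0.008],
    [-0.034,0.046,0.008],
    [-0.034,0.046,0.008],
    [-0.034,0.046,0.008],
    [0,0,0]
  ],
  "slide": [
    [-32,5,20],
    [-33,5,19],
    [-33,16,18],
    [-34,20,16],
    [0,0,0]
  ],
  "grip": [0,0,0,0,0]
}}

```text
time: 7.0
tool_pos: [0.425, -0.0133, 0.1906]
tcp_rot: [-1.564, -0.111, 0.145]
wrist_force: [-0.8, 0.1, -2.5]
width: 0.157
```

Run:
```python
from h import *
c=tw([.03,.142,0]);c[2]=.034; print(c)
s=plan(c,toolR(5,H)); print(s['tool_pos'],s['width'],s['q'],wt(s['tool_pos']))
p=shot('wrist','w5')
```

```text
[ 0.43819788 -0.01482921  0.034     ]
turn total tool [-0.0048  0.0025 -0.0213] deg 1.3  slide tool mm [ 16.1 156.3  -4.4] dist 157.2
n 4 turn/row [-0.0012, 0.0006, -0.0053]
  slide 0 [4.0, 39.1, -1.1]
  slide 1 [3.8, 39.1, -1.0]
  slide 2 [3.6, 39.1, -1.0]
  slide 3 [3.4, 39.1, -0.9]
[ 0.42500887 -0.01334158  0.19062456] 0.15729677900273498 [-8.94933417e-02 -1.62952658e-01  2.16076841e+00 -6.69511932e-04
  1.16559412e+00 -1.82352236e+00] [0.04300109 0.15504366 0.07486856]
```

View pics/w5.png

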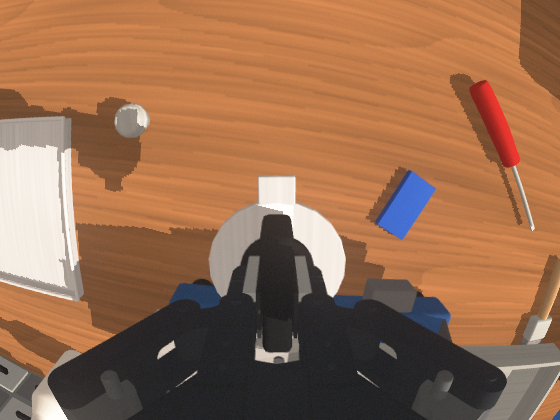

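Request:
{"fn": "jog_arm", "kwargs": {
  "turn": [
    [-0.005,0,-0.021],
    [0,0,0],
    [0,0,0],
    [0,0,0],
    [0,0,0]
  ],
  "slide": [
    [12,40,-4],
    [0,40,0],
    [0,35,0],
    [0,25,0],
    [0,0,0]
  ],
  "grip": [0,0,0,0,0]
}}

```text
time: 7.55
tool_pos: [0.4466, -0.0175, 0.0543]
tcp_rot: [-1.568, -0.134, 0.121]
wrist_force: [-0.7, 0.9, -1.8]
width: 0.155
```

Request:
{"fn": "jog_arm", "kwargs": {
  "turn": [
    [0,0,0],
    [0,0,0],
    [0,0,0]
  ],
  "slide": [
    [0,10,0],
    [0,3,0],
    [0,0,0]
  ],
  "grip": [0,0,0]
}}

```text
time: 7.85
tool_pos: [0.4504, -0.0177, 0.0455]
tcp_rot: [-1.57, -0.142, 0.114]
wrist_force: [-0.3, 0.4, -1.6]
width: 0.151
```

Run:
```python
from h import *
c=tw([.03,.14,0]);c[2]=.032; print(c)
s=plan(c,toolR(5,H)); print(cur()[1][:,1])
```

```text
[ 0.44019245 -0.01468194  0.032     ]
turn total tool [0.0044 0.0018 0.0171] deg 1.0  slide tool mm [-9.8 13.3  4.7] dist 17.2
n 1 turn/row [0.0044, 0.0018, 0.0171]
  slide 0 [-9.8, 13.3, 4.7]
[ 0.01754409 -0.0016371  -0.99984475]
```

Request:
{"fn": "jog_arm", "kwargs": {
  "turn": [
    [0.004,0,0.017],
    [0,0,0],
    [0,0,0],
    [0,0,0]
  ],
  "slide": [
    [-10,4,4],
    [0,5,0],
    [0,3,0],
    [0,0,0]
  ],
  "grip": [0,0,0,0]
}}

```text
time: 8.25
tool_pos: [0.4384, -0.0151, 0.0321]
tcp_rot: [-1.567, -0.126, 0.13]
wrist_force: [-1.2, 0.1, -2.2]
width: 0.153
```

Request:
{"fn": "jog_arm", "kwargs": {
  "turn": [
    [0,0,0],
    [0,0,0],
    [0,0,0]
  ],
  "slide": [
    [0,1,0],
    [0,1,0],
    [0,0,0]
  ],
  "grip": [0,0,0]
}}

```text
time: 8.55
tool_pos: [0.4389, -0.0153, 0.0305]
tcp_rot: [-1.567, -0.127, 0.129]
wrist_force: [0.2, 0.8, -2.1]
width: 0.15
```

Request:
{"fn": "jog_arm", "kwargs": {
  "turn": [
    [0,0,0],
    [0,0,0],
    [0,0,0]
  ],
  "slide": [
    [0,1,0],
    [0,1,0],
    [0,0,0]
  ],
  "grip": [0,0,0]
}}

```text
time: 8.85
tool_pos: [0.4391, -0.0153, 0.0298]
tcp_rot: [-1.567, -0.126, 0.13]
wrist_force: [-5.5, 1.3, 11.5]
width: 0.151
```

Request:
{"fn": "jog_arm", "kwargs": {
  "turn": [
    [0,0,0],
    [0,0,0],
    [0,0,0],
    [0,0,0],
    [0,0,0]
  ],
  "slide": [
    [0,-1,0],
    [0,0,0],
    [0,0,0],
    [0,0,0],
    [0,0,0]
  ],
  "grip": [0,60,60,60,60]
}}

```text
time: 9.35
tool_pos: [0.4388, -0.0152, 0.0294]
tcp_rot: [-1.567, -0.127, 0.129]
wrist_force: [-0.5, 0.1, 0.4]
width: 0.595
```

Request:
{"fn": "jog_arm", "kwargs": {
  "turn": [
    [0,0,0],
    [0,0,0],
    [0,0,0],
    [0,0,0],
    [0,0,0]
  ],
  "slide": [
    [0,-20,0],
    [0,-45,0],
    [0,-45,0],
    [0,-45,0],
    [0,-45,0]
  ],
  "grip": [60,60,30,13,13]
}}

```text
time: 9.85
tool_pos: [0.4387, -0.0151, 0.2312]
tcp_rot: [-1.567, -0.127, 0.129]
wrist_force: [1.4, 0.1, 0.3]
width: 0.135
```

Run:
```python
from h import *
p=shot('wrist','w6'); t=shot('top','t6')
for d in nets.search_frame('cover',t)[:2]: print(w(t,d['xyz']),d['conf'],wt(w(t,d['xyz'])))
plan(tw([-.004,0,.12]),toolR(90)); plan(tw([-.004,0,.12]),toolR(-90)); print(cur()[2]['q'],cur()[2]['width'])
```

```text
turn total tool [ 0.1103 -1.4784 -0.1092] deg 85.2  slide tool mm [133.3   6.  -61.6] dist 147.0
n 11 turn/row [0.01, -0.1344, -0.0099]
  slide 0 [12.1, 0.5, -5.6]
  slide 1 [11.3, 0.6, -7.2]
  slide 2 [10.2, 0.6, -8.6]
  slide 3 [8.9, 0.6, -9.9]
  slide 4 [7.5, 0.6, -11.0]
  slide 5 [6.0, 0.6, -11.9]
  slide 6 [4.3, 0.5, -12.6]
  slide 7 [2.6, 0.4, -13.1]
  slide 8 [0.8, 0.3, -13.3]
  slide 9 [-1.0, 0.1, -13.3]
  slide 10 [-2.8, -0.0, -13.1]
turn total tool [0.112  1.6575 0.113 ] deg 95.4  slide tool mm [133.3   6.  -61.6] dist 147.0
n 12 turn/row [0.0093, 0.1381, 0.0094]
  slide 0 [11.1, 0.5, -5.1]
  slide 1 [11.7, 0.3, -3.6]
  slide 2 [12.1, 0.2, -1.9]
  slide 3 [12.2, 0.1, -0.2]
  slide 4 [12.2, -0.0, 1.5]
  slide 5 [11.8, -0.1, 3.1]
  slide 6 [11.3, -0.2, 4.7]
  slide 7 [10.5, -0.2, 6.2]
  slide 8 [9.6, -0.3, 7.6]
  slide 9 [8.4, -0.3, 8.9]
  slide 10 [7.1, -0.3, 10.0]
  slide 11 [5.7, -0.2, 10.8]
[-9.08773822e-02 -1.84617379e-01  2.09648761e+00 -5.26774783e-04
  1.22253570e+00 -1.82443370e+00] 0.12622929247360037
```

View pics/w6.png

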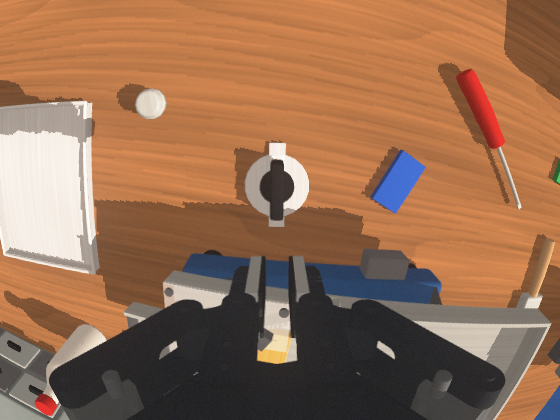

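Request:
{"fn": "jog_arm", "kwargs": {
  "turn": [
    [0.009,0.138,0.009],
    [0.009,0.138,0.009],
    [0.009,0.138,0.009],
    [0.009,0.138,0.009],
    [0.009,0.138,0.009]
  ],
  "slide": [
    [11,0,-5],
    [12,0,-4],
    [12,0,-2],
    [12,0,0],
    [12,0,1]
  ],
  "grip": [8,8,8,8,8]
}}

```text
time: 10.5
tool_pos: [0.497, -0.0318, 0.2257]
tcp_rot: [-1.49, 0.457, -0.373]
wrist_force: [0.6, 0.1, -0.2]
width: 0.08
```

Request:
{"fn": "jog_arm", "kwargs": {
  "turn": [
    [0.009,0.138,0.009],
    [0.009,0.138,0.009],
    [0.009,0.138,0.009],
    [0.009,0.138,0.009],
    [0.009,0.138,0.009]
  ],
  "slide": [
    [12,0,3],
    [11,0,5],
    [11,0,6],
    [10,0,8],
    [8,0,9]
  ],
  "grip": [8,8,8,8,8]
}}

```text
time: 11.0
tool_pos: [0.5566, -0.0481, 0.222]
tcp_rot: [-1.277, 1.017, -0.862]
wrist_force: [0.2, -0.2, -0.0]
width: 0.082
```

Request:
{"fn": "jog_arm", "kwargs": {
  "turn": [
    [0.009,0.138,0.009],
    [0.009,0.138,0.009],
    [0,0,0],
    [0,0,0]
  ],
  "slide": [
    [7,0,10],
    [6,0,11],
    [0,0,0],
    [0,0,0]
  ],
  "grip": [8,8,8,8]
}}

```text
time: 11.4
tool_pos: [0.5799, -0.0545, 0.2213]
tcp_rot: [-1.156, 1.225, -1.045]
wrist_force: [-0.3, 0.3, -0.1]
width: 0.076
```

Run:
```python
from h import *
p=shot('wrist','w7')
s=plan(tw([-.004,0,.12]),toolR(-90)); print(s['q'],s['width'],wt(s['tool_pos']))
```

```text
turn total tool [0.0106 0.003  0.0035] deg 0.7  slide tool mm [-0.5 -7.1  3.5] dist 8.0
n 1 turn/row [0.0106, 0.003, 0.0035]
  slide 0 [-0.5, -7.1, 3.5]
[-0.20882428  0.134398    1.81366718  0.13481784  1.24474628 -0.33278179] 0.0829952683793319 [-0.00451593  0.00358731  0.11290681]
```

View pics/w7.png

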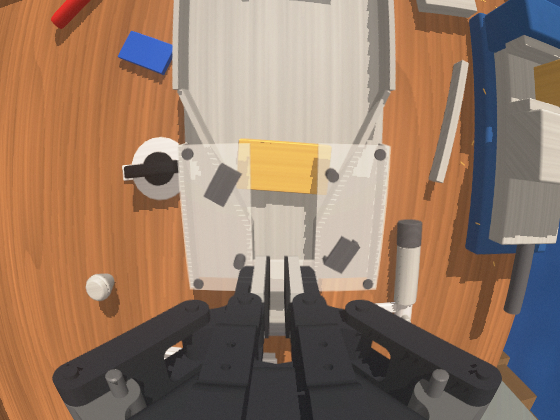

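Request:
{"fn": "jog_arm", "kwargs": {
  "turn": [
    [0.01,0.003,0.004],
    [0,0,0],
    [0,0,0]
  ],
  "slide": [
    [3,0,4],
    [0,0,0],
    [0,0,0]
  ],
  "grip": [8,8,8]
}}

```text
time: 11.75
tool_pos: [0.5851, -0.0573, 0.2228]
tcp_rot: [-1.141, 1.221, -1.053]
wrist_force: [-0.2, -1.3, 0.1]
width: 0.078
```

Run:
```python
from h import *
np.set_printoptions(precision=4,suppress=True)
s=plan(tw([-.008,0,.0205]),toolR(-90)); print(wt(s['tool_pos']))
p=shot('wrist'); 
cv2.imwrite('pics/w8.png',cv2.resize(p['img'][80:320,160:410],None,fx=3,fy=2.5,interpolation=cv2.INTER_CUBIC)[:,:,::-1])
im=p['img'].copy()
for a in ([.015,0,.01],[.052,.023,.021],[.052,-.023,.021],[-.034,.023,.021],[-.034,-.023,.021],[0,0,.021]):
    u,v=fproj(p,tw(a)); print(a,(u-160)*3,(v-80)*2.5)
```

```text
turn total tool [-0.0024 -0.0019  0.0002] deg 0.2  slide tool mm [ 0.4 94.  -1.6] dist 94.0
n 2 turn/row [-0.0012, -0.0009, 0.0001]
  slide 0 [0.2, 47.0, -0.8]
  slide 1 [0.2, 47.0, -0.7]
[-0.0076 -0.0014  0.1145]
[0.015, 0, 0.01] 342.48534133148513 270.0307225723165
[0.052, 0.023, 0.021] 239.57242001350207 146.5027254602539
[0.052, -0.023, 0.021] 444.04927278873066 145.9853760285705
[-0.034, 0.023, 0.021] 250.53906564120734 439.5626654312361
[-0.034, -0.023, 0.021] 435.71300438467017 439.2467802431079
[0, 0, 0.021] 342.51091158946406 330.3699976333649
```

View pics/w8.png

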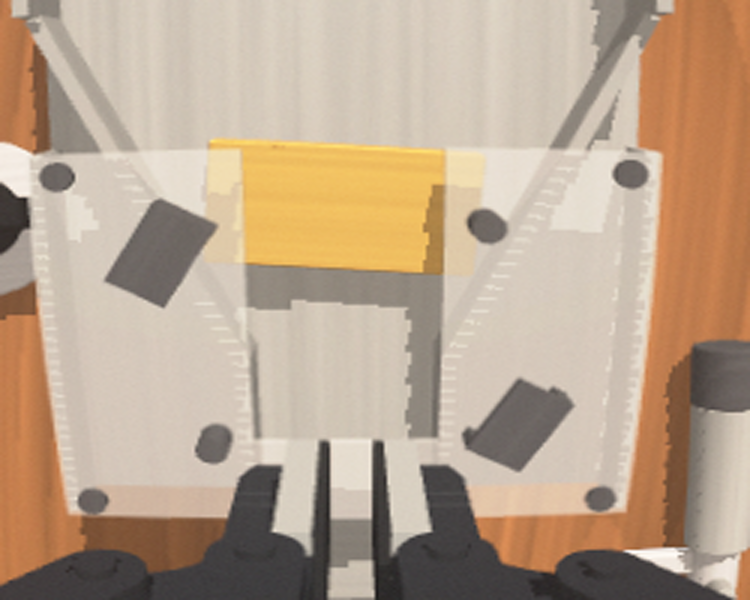

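Request:
{"fn": "jog_arm", "kwargs": {
  "turn": [
    [0,0,0],
    [0,0,0],
    [0,0,0],
    [0,0,0],
    [0,0,0]
  ],
  "slide": [
    [0,30,-1],
    [0,35,0],
    [0,20,0],
    [0,6,0],
    [0,0,0]
  ],
  "grip": [8,8,8,8,8]
}}

```text
time: 12.3
tool_pos: [0.5829, -0.0445, 0.1318]
tcp_rot: [-1.142, 1.223, -1.052]
wrist_force: [0.0, -0.3, 0.3]
width: 0.079
```

Run:
```python
from h import *
s=plan(tw([-.008,0,.0205]),toolR(-90)); print(wt(s['tool_pos']),s['wrist_force'])
p=shot('wrist','w9')
```

```text
turn total tool [-0.0004 -0.0023 -0.0004] deg 0.1  slide tool mm [ 0.5  2.  -0.1] dist 2.1
n 1 turn/row [-0.0004, -0.0023, -0.0004]
  slide 0 [0.5, 2.0, -0.1]
[-7.46028874e-03 -9.20660869e-05  2.25473204e-02] [ 0.04726517 -0.34365696  0.32045196]
```

View pics/w9.png

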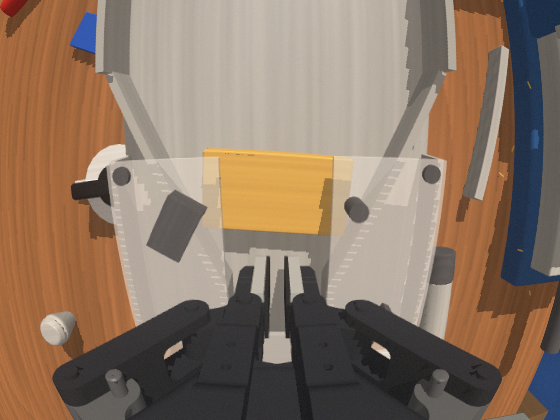

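Request:
{"fn": "jog_arm", "kwargs": {
  "turn": [
    [0,0,0],
    [0,0,0],
    [0,0,0],
    [0,0,0],
    [0,0,0]
  ],
  "slide": [
    [0,1.5,0],
    [-8,0,0],
    [-6,0,0],
    [-6,0,0],
    [-6,0,0]
  ],
  "grip": [8,8,8,8,8]
}}

```text
time: 12.85
tool_pos: [0.5823, -0.0188, 0.1356]
tcp_rot: [-1.141, 1.22, -1.055]
wrist_force: [0.6, -2.2, 2.2]
width: 0.078
```

Request:
{"fn": "jog_arm", "kwargs": {
  "turn": [
    [0,0,0],
    [0,0,0],
    [0,0,0],
    [0,0,0],
    [0,0,0]
  ],
  "slide": [
    [-6,0,0],
    [-6,0,0],
    [-6,0,0],
    [-6,0,0],
    [-6,0,0]
  ],
  "grip": [8,8,8,8,8]
}}

```text
time: 13.35
tool_pos: [0.5795, 0.0112, 0.1389]
tcp_rot: [-1.141, 1.222, -1.054]
wrist_force: [-0.3, -3.0, 1.6]
width: 0.08
```

Run:
```python
from h import *
s=plan(tw([.065,0,.0205]),toolR(-90)); print(wt(s['tool_pos']),s['wrist_force'])
p=shot('wrist','w10')
```

```text
turn total tool [-0.0021 -0.0024  0.0002] deg 0.2  slide tool mm [-16.2   1.3  -0.9] dist 16.3
n 1 turn/row [-0.0021, -0.0024, 0.0002]
  slide 0 [-16.2, 1.3, -0.9]
[ 0.04877453 -0.00081907  0.02181094] [-0.32759862 -3.04101302  1.60773629]
```

View pics/w10.png

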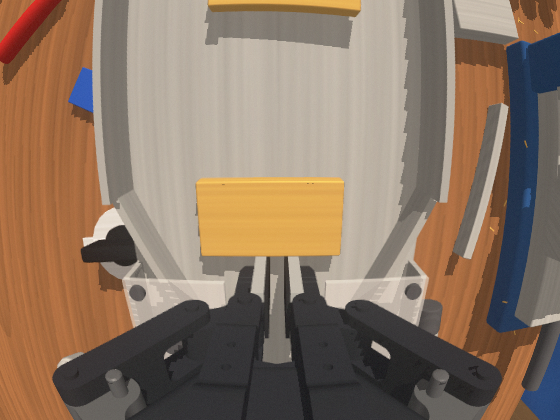

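Request:
{"fn": "jog_arm", "kwargs": {
  "turn": [
    [0,0,0],
    [0,0,0],
    [0,0,0],
    [0,0,0],
    [0,0,0]
  ],
  "slide": [
    [-7,0,0],
    [-7,0,0],
    [0,0,0],
    [10,0,0],
    [0,0,0]
  ],
  "grip": [8,8,8,8,8]
}}

```text
time: 13.9
tool_pos: [0.579, 0.014, 0.1389]
tcp_rot: [-1.141, 1.223, -1.054]
wrist_force: [-0.7, 0.3, 0.4]
width: 0.081
```

Request:
{"fn": "jog_arm", "kwargs": {
  "turn": [
    [0,0,0],
    [0,0,0],
    [0,0,0],
    [0,0,0],
    [0,0,0]
  ],
  "slide": [
    [0,-20,0],
    [0,-40,0],
    [-10,-20,0],
    [-20,0,0],
    [0,0,0]
  ],
  "grip": [8,8,100,100,100]
}}

```text
time: 14.4
tool_pos: [0.5784, 0.0342, 0.2243]
tcp_rot: [-1.139, 1.22, -1.054]
wrist_force: [-0.2, 0.3, -0.5]
width: 0.584
```

Run:
```python
from h import *
np.set_printoptions(precision=4,suppress=True)
p=shot('wrist','w11')
s=plan(tw([.09,0,.09]),toolR(-90)); print(wt(s['tool_pos']),s['width'])
d=nets.search_frame('blank1',p)
for e in d[:4]: print(e['conf'],wt(w(p,e['xyz'])))
```

```text
turn total tool [-0.0027 -0.0016  0.0001] deg 0.2  slide tool mm [-7.4 12.1 -0.8] dist 14.2
n 1 turn/row [-0.0027, -0.0016, 0.0001]
  slide 0 [-7.4, 12.1, -0.8]
[ 0.0826 -0.0008  0.1021] 0.6736439595818156
0.78 [ 0.0948 -0.0003  0.0111]
0.71 [ 0.1908 -0.0059  0.0144]
0.59 [ 0.1505  0.1581 -0.1234]
```

View pics/w11.png

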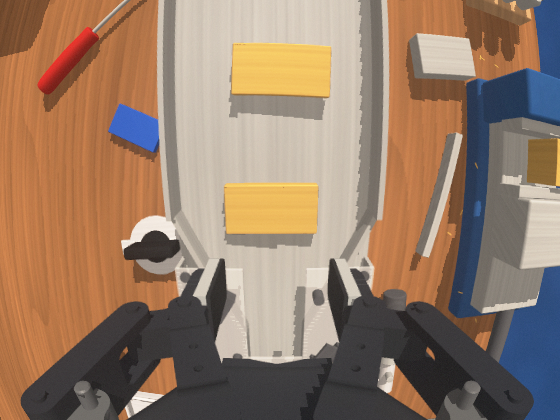

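```bash
cat >> h.py <<'E'
def blanks(p,h=.010,base=None):
    hsv=cv2.cvtColor(p['img'],cv2.COLOR_RGB2HSV); m=cv2.inRange(hsv,(18,110,120),(30,255,255))
    n,l,st,c=cv2.connectedComponentsWithStats(m); out=[]
    for i in range(1,n):
        if st[i,4]<300: continue
        cs,_=cv2.findContours((l==i).astype(np.uint8),cv2.RETR_EXTERNAL,cv2.CHAIN_APPROX_NONE)
        pts=max(cs,key=len)[:,0,:]
        if base is None: q=np.array([fplane(p,u,v,h)[:2] for u,v in pts])*1e3
        else: 
            q=[]
            for u,v in pts:
                r=fray(p,u,v); c0=np.array(p['position']); q.append((c0+r*(h-c0[2])/r[2])[:2])
            q=np.array(q)*1e3
        r=cv2.minAreaRect(q.astype(np.float32)); out.append((r,c[i])); print('blank ctr',np.round(r[0],1),'size',np.round(r[1],1),'ang',round(r[2],1),'pix',np.round(c[i]))
    return out
E
python3 - <<'E'
from h import *
p=shot('wrist'); blanks(p)
s=plan(tw([.09,0,.09]),toolR(-90))
E
```

```text
blank ctr [190.4  -5. ] size [65.6 36.2] ang 88.0 pix [283.  66.]
blank ctr [ 135.5 -237.1] size [44.1 44. ] ang 8.7 pix [545. 160.]
blank ctr [94.1  2.1] size [65.6 37.3] ang 89.8 pix [273. 206.]
turn total tool [-0.0007 -0.0026  0.0003] deg 0.2  slide tool mm [-8.2 11.  -0.2] dist 13.7
n 1 turn/row [-0.0007, -0.0026, 0.0003]
  slide 0 [-8.2, 11.0, -0.2]
```

Request:
{"fn": "jog_arm", "kwargs": {
  "turn": [
    [0,0,0],
    [0,0,0],
    [0,0,0],
    [0,0,0],
    [0,0,0]
  ],
  "slide": [
    [-11,10,-2],
    [0,30,0],
    [0,25,0],
    [0,10,0],
    [0,0,0]
  ],
  "grip": [100,100,100,100,100]
}}

```text
time: 15.05
tool_pos: [0.5722, 0.0547, 0.1471]
tcp_rot: [-1.145, 1.227, -1.051]
wrist_force: [-0.1, -1.0, -0.0]
width: 1.001
```

Run:
```python
from h import *
s=plan(tw([.094,.002,.0205]),toolR(-90)); print(wt(s['tool_pos']),s['width'])
p=shot('wrist','w12')
```

```text
turn total tool [ 0.0034 -0.0031 -0.0005] deg 0.3  slide tool mm [-0.6  3.3  1.2] dist 3.6
n 1 turn/row [0.0034, -0.0031, -0.0005]
  slide 0 [-0.6, 3.3, 1.2]
[0.09342898 0.00319853 0.02385172] 1.001072108467403
```

View pics/w12.png

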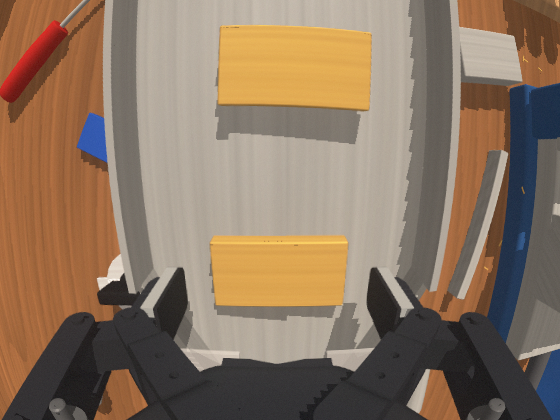

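Request:
{"fn": "jog_arm", "kwargs": {
  "turn": [
    [0,0,0],
    [0,0,0],
    [0,0,0],
    [0,0,0],
    [0,0,0]
  ],
  "slide": [
    [0,4,1],
    [0,2,0],
    [0,2,0],
    [0,2,0],
    [0,0,0]
  ],
  "grip": [100,100,100,100,100]
}}

```text
time: 15.6
tool_pos: [0.5753, 0.0558, 0.1401]
tcp_rot: [-1.141, 1.222, -1.054]
wrist_force: [0.7, -0.6, -0.2]
width: 1.0
```

Request:
{"fn": "jog_arm", "kwargs": {
  "turn": [
    [0,0,0],
    [0,0,0],
    [0,0,0],
    [0,0,0],
    [0,0,0]
  ],
  "slide": [
    [0,0,0],
    [0,0,0],
    [0,0,0],
    [0,0,0],
    [0,0,0]
  ],
  "grip": [75,65,60,50,50],
  "newtons": 40
}}

```text
time: 16.1
tool_pos: [0.5756, 0.0557, 0.1409]
tcp_rot: [-1.141, 1.221, -1.054]
wrist_force: [-1.3, -2.0, 5.9]
width: 0.746
```

Run:
```python
from h import *
s=plan(tw([.094,.002,.0145]),toolR(-90)); print(wt(s['tool_pos']),s['width'])
p=shot('wrist','w13')
```

```text
turn total tool [-0.0029 -0.0023  0.0003] deg 0.2  slide tool mm [-0.7  3.1 -2.3] dist 3.9
n 1 turn/row [-0.0029, -0.0023, 0.0003]
  slide 0 [-0.7, 3.1, -2.3]
[ 0.09331487 -0.00027149  0.01755889] 0.7457310465178593
```

View pics/w13.png

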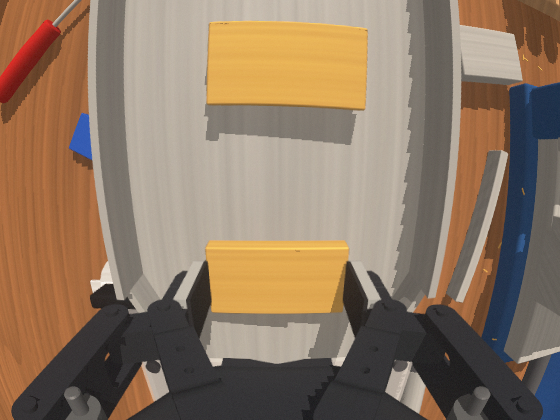

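Request:
{"fn": "jog_arm", "kwargs": {
  "turn": [
    [0,0,0],
    [0,0,0],
    [0,0,0],
    [0,0,0],
    [0,0,0]
  ],
  "slide": [
    [0,0,0],
    [0,-3,0],
    [0,-12,0],
    [0,-30,0],
    [0,-40,0]
  ],
  "grip": [50,50,50,50,50],
  "newtons": 60
}}

```text
time: 16.65
tool_pos: [0.5738, 0.0441, 0.2224]
tcp_rot: [-1.145, 1.227, -1.05]
wrist_force: [1.1, -0.2, -1.8]
width: 0.73
```

Run:
```python
from h import *
s=bot.read_state(); print(wt(s['tool_pos']),s['width'],s['wrist_force'],s['q'])
p=shot('wrist','w14'); t=shot('top','t14')
np.set_printoptions(precision=4,suppress=True)
for d in nets.search_frame('tray',t)[:2]: print(w(t,d['xyz']),d['conf'])
cv2.imwrite('pics/t14c.png',cv2.resize(t['img'][180:310,340:480],None,fx=4.5,fy=4.5,interpolation=cv2.INTER_CUBIC)[:,:,::-1])
```

```text
[0.09328204 0.00239356 0.09991905] 0.7299603013344191 [ 1.14133927 -0.16673669 -1.75590035] [-0.04630427  0.10314736  1.84741773  0.14790717  1.21562321 -0.17049253]
[ 0.484  -0.3351  0.0062] 0.94
[ 0.7141 -0.2518  0.1017] 0.41
```

View pics/w14.png

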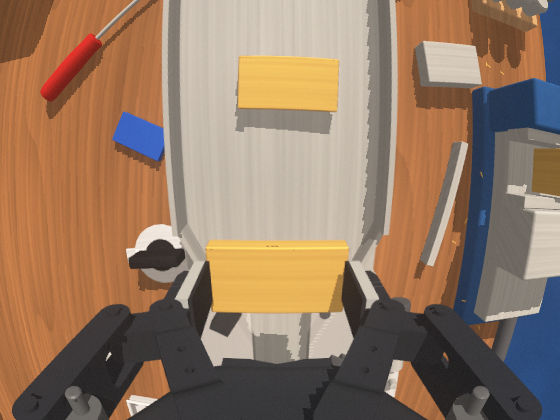

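View pics/t14c.png

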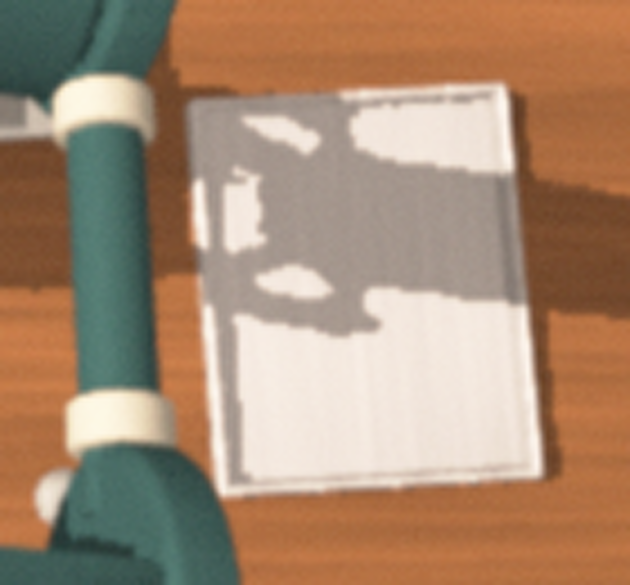

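Run:
```python
from h import *
np.set_printoptions(precision=4,suppress=True)
p=shot('top'); C=[]
for cx,cy in ((190,100),(505,85),(543,475),(222,492)):
    u=340+(cx+.5)/4.5-.5; v=180+(cy+.5)/4.5-.5
    c0=np.array(p['position']); r=pix(p,u,v,1.)-c0; X=c0+r*(.016-c0[2])/r[2]; C.append(X); print(X)
C=np.array(C); print(C.mean(0)); a=C[0]+C[1]-C[2]-C[3]; print(np.degrees(np.arctan2(a[1],a[0])),np.linalg.norm(a)/2, np.linalg.norm(C[0]+C[3]-C[1]-C[2])/2)
```

```text
[ 0.5919 -0.2347  0.016 ]
[ 0.6033 -0.4164  0.016 ]
[ 0.3827 -0.4319  0.016 ]
[ 0.3713 -0.2502  0.016 ]
[ 0.4873 -0.3333  0.016 ]
4.012980597618234 0.2211224715080985 0.18206448550532295
```

```bash
cat >> h.py <<'E'
def trayw(a,b,z): c=np.radians(4); return np.array([.486+a*np.cos(c)-b*np.sin(c),-.334+a*np.sin(c)+b*np.cos(c),z])
E
python3 - <<'E'
from h import *
plan(trayw(0,-.03,.15),toolR(-90,H))
E
```

```text
turn total tool [-0.0048 -0.0027 -0.1391] deg 8.0  slide tool mm [ 407.    18.9 -117.6] dist 424.1
n 9 turn/row [-0.0005, -0.0003, -0.0155]
  slide 0 [45.2, 2.1, -13.1]
  slide 1 [45.2, 2.8, -13.1]
  slide 2 [45.1, 3.5, -13.1]
  slide 3 [45.1, 4.2, -13.1]
  slide 4 [45.0, 4.9, -13.1]
  slide 5 [44.9, 5.6, -13.1]
  slide 6 [44.8, 6.3, -13.1]
  slide 7 [44.7, 7.0, -13.1]
  slide 8 [44.6, 7.7, -13.2]
```

Request:
{"fn": "jog_arm", "kwargs": {
  "turn": [
    [0,0,-0.014],
    [0,0,-0.014],
    [0,0,-0.014],
    [0,0,-0.014],
    [0,0,-0.014]
  ],
  "slide": [
    [40,-5,-12],
    [41,0,-12],
    [41,0,-12],
    [41,3,-12],
    [41,5,-12]
  ],
  "grip": [50,50,50,50,50]
}}

```text
time: 17.35
tool_pos: [0.5288, -0.1632, 0.1962]
tcp_rot: [-1.193, 1.192, -1.103]
wrist_force: [1.1, 0.2, -2.9]
width: 0.734
```

Request:
{"fn": "jog_arm", "kwargs": {
  "turn": [
    [0,0,-0.014],
    [0,0,-0.014],
    [0,0,-0.014],
    [0,0,-0.014],
    [0,0,-0.014]
  ],
  "slide": [
    [41,5,-12],
    [41,5,-12],
    [41,6,-12],
    [40,6,-11],
    [40,6,-11]
  ],
  "grip": [50,50,50,50,50]
}}

```text
time: 17.85
tool_pos: [0.4851, -0.3678, 0.1589]
tcp_rot: [-1.241, 1.159, -1.154]
wrist_force: [0.5, -0.9, -2.8]
width: 0.736
```

Request:
{"fn": "jog_arm", "kwargs": {
  "turn": [
    [0,0,0],
    [0,0,0]
  ],
  "slide": [
    [0,0,0],
    [0,0,0]
  ],
  "grip": [50,50]
}}

```text
time: 18.05
tool_pos: [0.4855, -0.3671, 0.1593]
tcp_rot: [-1.239, 1.161, -1.155]
wrist_force: [-0.2, 0.2, -3.0]
width: 0.736
```

Run:
```python
from h import *
s=plan(trayw(0,-.03,.025),toolR(-90,H)); print(s['width'],s['tool_pos'],s['time'])
p=shot('wrist','w15')
```

```text
turn total tool [ 0.0013 -0.0048 -0.0035] deg 0.3  slide tool mm [ -2.5 134.3   3. ] dist 134.4
n 3 turn/row [0.0004, -0.0016, -0.0012]
  slide 0 [-0.8, 44.8, 1.0]
  slide 1 [-0.9, 44.8, 1.0]
  slide 2 [-0.9, 44.8, 1.0]
0.7360511259921513 [ 0.48546691 -0.36705899  0.1593426 ] 18.05
```

View pics/w15.png

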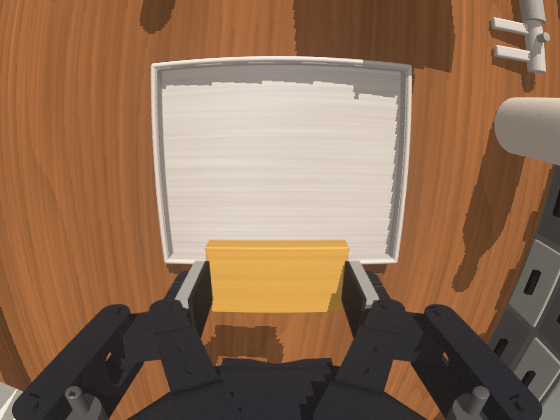

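Run:
```python
from h import *
p=shot('wrist'); np.set_printoptions(precision=4,suppress=True)
c0=np.array(p['position']); C=[]
for u,v in ((152,66),(411,66),(397,263),(165,263)):
    r=fray(p,u,v); X=c0+r*(.016-c0[2])/r[2]; C.append(X)
C=np.array(C); print(C,C.mean(0)); a=C[1]+C[2]-C[0]-C[3]; print(np.degrees(np.arctan2(a[1],a[0])),np.linalg.norm(a)/2)
```

```text
[[ 0.3712 -0.2512  0.016 ]
 [ 0.5929 -0.2345  0.016 ]
 [ 0.6066 -0.4171  0.016 ]
 [ 0.3831 -0.4325  0.016 ]] [ 0.4885 -0.3338  0.016 ]
4.1244703259594155 0.22320019297295063
```

Consistent with the top camera (blank over the tray, rim corners at (152,66), (411,66), (397,263), (165,263)). Lower it.

Request:
{"fn": "jog_arm", "kwargs": {
  "turn": [
    [0,0,0],
    [0,0,0],
    [0,0,0],
    [0,0,0],
    [0,0,0]
  ],
  "slide": [
    [-2,40,3],
    [0,45,0],
    [0,30,0],
    [0,15,0],
    [0,0,0]
  ],
  "grip": [50,50,50,50,50]
}}

```text
time: 18.65
tool_pos: [0.4888, -0.3629, 0.0294]
tcp_rot: [-1.242, 1.159, -1.152]
wrist_force: [-0.9, -0.2, -2.6]
width: 0.735
```

Request:
{"fn": "jog_arm", "kwargs": {
  "turn": [
    [0,0,0],
    [0,0,0],
    [0,0,0]
  ],
  "slide": [
    [0,3,0],
    [0,2,0],
    [0,0,0]
  ],
  "grip": [50,50,50]
}}

```text
time: 18.95
tool_pos: [0.4914, -0.3664, 0.0288]
tcp_rot: [-1.241, 1.152, -1.161]
wrist_force: [0.1, -0.0, -2.3]
width: 0.735
```

Request:
{"fn": "jog_arm", "kwargs": {
  "turn": [
    [0,0,0],
    [0,0,0],
    [0,0,0],
    [0,0,0]
  ],
  "slide": [
    [0,3,0],
    [0,2,0],
    [0,0,0],
    [0,0,0]
  ],
  "grip": [50,50,50,50]
}}

```text
time: 19.35
tool_pos: [0.4901, -0.3655, 0.0219]
tcp_rot: [-1.241, 1.155, -1.158]
wrist_force: [0.3, 0.5, -2.2]
width: 0.735
```

Request:
{"fn": "jog_arm", "kwargs": {
  "turn": [
    [0,0,0],
    [0,0,0],
    [0,0,0],
    [0,0,0]
  ],
  "slide": [
    [0,2,0],
    [0,1,0],
    [0,0,0],
    [0,0,0]
  ],
  "grip": [50,50,50,50]
}}

```text
time: 19.75
tool_pos: [0.4905, -0.3657, 0.0213]
tcp_rot: [-1.241, 1.155, -1.158]
wrist_force: [-5.4, 3.6, 10.9]
width: 0.735
```

Request:
{"fn": "jog_arm", "kwargs": {
  "turn": [
    [0,0,0],
    [0,0,0],
    [0,0,0],
    [0,0,0],
    [0,0,0]
  ],
  "slide": [
    [0,-1,0],
    [0,0,0],
    [0,0,0],
    [0,0,0],
    [0,0,0]
  ],
  "grip": [60,100,100,100,100]
}}

```text
time: 20.25
tool_pos: [0.4903, -0.3655, 0.0198]
tcp_rot: [-1.241, 1.155, -1.158]
wrist_force: [-0.1, 0.5, 0.7]
width: 1.004
```

Request:
{"fn": "jog_arm", "kwargs": {
  "turn": [
    [0,0,0],
    [0,0,0],
    [0,0,0],
    [0,0,0],
    [0,0,0]
  ],
  "slide": [
    [0,-20,0],
    [0,-45,0],
    [0,-50,0],
    [0,-50,0],
    [0,-20,0]
  ],
  "grip": [100,100,100,100,100]
}}

```text
time: 20.75
tool_pos: [0.4923, -0.3674, 0.2116]
tcp_rot: [-1.24, 1.147, -1.166]
wrist_force: [0.5, -1.0, 0.1]
width: 1.003
```

Run:
```python
from h import *
p=shot('wrist','w16'); t=shot('top','t16'); blanks(p,.013,'w')
plan(tw([.19,-.005,.11]),toolR(-90))
```

```text
blank ctr [ 491.  -365.8] size [65.3 35.9] ang 3.9 pix [274. 186.]
turn total tool [-0.0092 -0.0021  0.1468] deg 8.4  slide tool mm [-498.8  -37.9  117.9] dist 514.0
n 11 turn/row [-0.0008, -0.0002, 0.0133]
  slide 0 [-45.3, -3.4, 10.7]
  slide 1 [-45.4, -2.8, 10.7]
  slide 2 [-45.4, -2.2, 10.7]
  slide 3 [-45.4, -1.7, 10.7]
  slide 4 [-45.5, -1.1, 10.7]
  slide 5 [-45.5, -0.5, 10.8]
  slide 6 [-45.5, 0.1, 10.8]
  slide 7 [-45.5, 0.7, 10.8]
  slide 8 [-45.4, 1.3, 10.8]
  slide 9 [-45.4, 1.9, 10.8]
  slide 10 [-45.4, 2.5, 10.8]
```

View pics/w16.png

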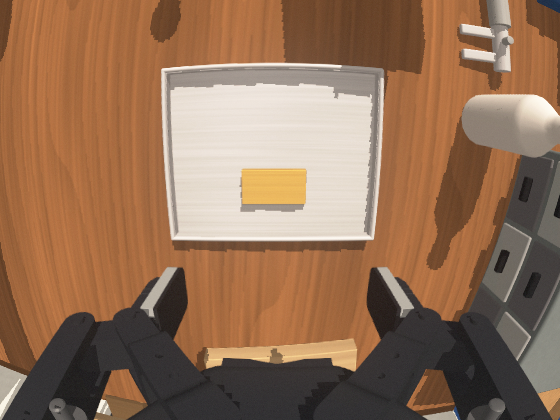

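View pics/t16.png

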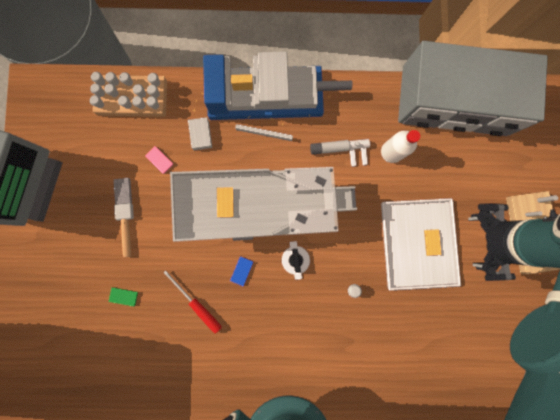

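Request:
{"fn": "jog_arm", "kwargs": {
  "turn": [
    [0,0,0.013],
    [0,0,0.013],
    [0,0,0.013],
    [0,0,0.013],
    [0,0,0.013]
  ],
  "slide": [
    [-45,-6,11],
    [-45,-6,11],
    [-45,-4,11],
    [-45,-3,11],
    [-45,-2,11]
  ],
  "grip": [100,100,100,100,100]
}}

```text
time: 21.35
tool_pos: [0.5278, -0.1356, 0.2297]
tcp_rot: [-1.195, 1.191, -1.107]
wrist_force: [0.3, 0.2, -0.3]
width: 1.002
```

Request:
{"fn": "jog_arm", "kwargs": {
  "turn": [
    [0,0,0.013],
    [0,0,0.013],
    [0,0,0.013],
    [0,0,0.013],
    [0,0,0.013]
  ],
  "slide": [
    [-45,0,11],
    [-45,0,11],
    [-45,0,11],
    [-45,0,11],
    [-45,0,11]
  ],
  "grip": [100,100,100,100,100]
}}

```text
time: 21.85
tool_pos: [0.5666, 0.0916, 0.2498]
tcp_rot: [-1.151, 1.221, -1.059]
wrist_force: [0.6, -0.1, 0.5]
width: 1.001
```

Request:
{"fn": "jog_arm", "kwargs": {
  "turn": [
    [0,0,0.013],
    [0,0,0],
    [0,0,0]
  ],
  "slide": [
    [-45,0,8],
    [0,0,0],
    [0,0,0]
  ],
  "grip": [100,100,100]
}}

```text
time: 22.15
tool_pos: [0.5715, 0.1356, 0.2559]
tcp_rot: [-1.143, 1.224, -1.049]
wrist_force: [-0.0, 0.1, -0.5]
width: 1.003
```

Run:
```python
from h import *
p=shot('wrist','w17'); r=blanks(p)
s=plan(tw([.19,-.005,.0235]),toolR(-90)); print(wt(s['tool_pos']),s['q'])
```

```text
blank ctr [191.6  -5.2] size [65.4 37.6] ang 88.1 pix [281. 211.]
blank ctr [ 151.9 -249.4] size [61.7 50.3] ang 88.9 pix [526. 247.]
turn total tool [ 0.0011 -0.0019 -0.0019] deg 0.2  slide tool mm [-2.3 97.1  3.1] dist 97.1
n 3 turn/row [0.0004, -0.0006, -0.0006]
  slide 0 [-0.8, 32.4, 1.0]
  slide 1 [-0.8, 32.4, 1.0]
  slide 2 [-0.8, 32.4, 1.0]
[ 0.18753618 -0.00200569  0.1205721 ] [ 0.10916949  0.08645094  1.8025978   0.14908814  1.25194546 -0.00943609]
```

View pics/w17.png

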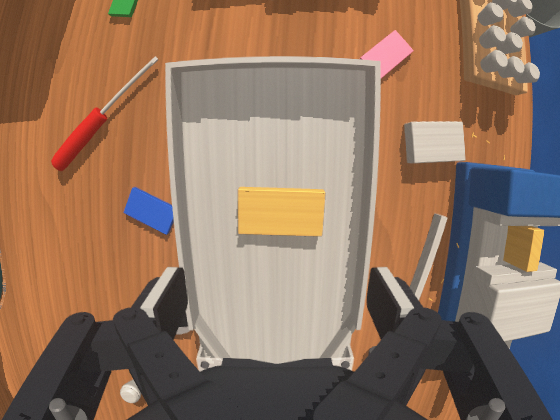

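Request:
{"fn": "jog_arm", "kwargs": {
  "turn": [
    [0,0.034,0],
    [0,0,0],
    [0,0,0],
    [0,0,0],
    [0,0,0]
  ],
  "slide": [
    [-3,30,3],
    [0,30,0],
    [0,25,0],
    [0,12,0],
    [0,0,0]
  ],
  "grip": [100,100,100,100,100]
}}

```text
time: 22.7
tool_pos: [0.5725, 0.1504, 0.1596]
tcp_rot: [-1.129, 1.255, -1.074]
wrist_force: [-0.6, -0.3, -0.2]
width: 1.006
```

Run:
```python
from h import *
s=plan(tw([.191,-.005,.019]),toolR(-92)); print(wt(s['tool_pos']),s['wrist_force'])
```

```text
turn total tool [ 0.0032 -0.0037 -0.0021] deg 0.3  slide tool mm [-1.4  3.9  0.8] dist 4.2
n 1 turn/row [0.0032, -0.0037, -0.0021]
  slide 0 [-1.4, 3.9, 0.8]
[ 0.18959196 -0.00414003  0.02288652] [-0.63263658 -0.33760928 -0.18748942]
```

Request:
{"fn": "jog_arm", "kwargs": {
  "turn": [
    [0,0,0],
    [0,0,0],
    [0,0,0],
    [0,0,0],
    [0,0,0]
  ],
  "slide": [
    [-1,4,1],
    [0,0,0],
    [0,0,0],
    [0,0,0],
    [0,0,0]
  ],
  "grip": [100,100,75,60,50],
  "newtons": 40
}}

```text
time: 23.2
tool_pos: [0.5757, 0.1534, 0.1616]
tcp_rot: [-1.125, 1.25, -1.074]
wrist_force: [-1.5, -2.7, 16.6]
width: 0.518
```

Request:
{"fn": "jog_arm", "kwargs": {
  "turn": [
    [0,0,0],
    [0,0,0],
    [0,0,0]
  ],
  "slide": [
    [0,0,0],
    [0,0,0],
    [0,0,0]
  ],
  "grip": [50,50,50],
  "newtons": 60
}}

```text
time: 23.5
tool_pos: [0.5757, 0.1534, 0.1618]
tcp_rot: [-1.124, 1.249, -1.074]
wrist_force: [-5.3, -1.5, 11.2]
width: 0.501
```

Run:
```python
from h import *
s=plan(tw([.191,-.005,.019]),toolR(-92)); print(wt(s['tool_pos']),s['wrist_force'],s['width'])
```

```text
turn total tool [-0.0032 -0.0008 -0.0032] deg 0.3  slide tool mm [ 1.8  5.7 -2.5] dist 6.5
n 1 turn/row [-0.0032, -0.0008, -0.0032]
  slide 0 [1.8, 5.7, -2.5]
[ 0.19269664 -0.00756715  0.02473448] [-5.31528406 -1.48934559 11.17494266] 0.5013917952531233
```

Request:
{"fn": "jog_arm", "kwargs": {
  "turn": [
    [0,0,0],
    [0,0,0],
    [0,0,0],
    [0,0,0],
    [0,0,0]
  ],
  "slide": [
    [0,-15,0],
    [0,-20,0],
    [0,0,0],
    [0,0,0],
    [0,0,0]
  ],
  "grip": [50,50,100,100,100]
}}

```text
time: 24.0
tool_pos: [0.5752, 0.1484, 0.1925]
tcp_rot: [-1.126, 1.251, -1.074]
wrist_force: [-0.2, 0.2, 0.0]
width: 0.979
```

Run:
```python
from h import *
p=shot('wrist','w18'); r=blanks(p)
s=plan(tw([.191,-.005,.018]),toolR(-92)); print(wt(s['tool_pos']),s['wrist_force'],s['width'])
```

```text
blank ctr [192.   -6.1] size [65.7 38.1] ang 87.8 pix [275. 247.]
blank ctr [ 156.1 -223.8] size [59.6 31. ] ang 23.5 pix [548. 265.]
turn total tool [-0.0004 -0.0017 -0.0028] deg 0.2  slide tool mm [ 1.2 37.5 -1.5] dist 37.6
n 1 turn/row [-0.0004, -0.0017, -0.0028]
  slide 0 [1.2, 37.5, -1.5]
[ 0.1920087  -0.00649101  0.05553525] [-1.04813471  0.51436099 -0.0955247 ] 1.001239626244965
```

View pics/w18.png

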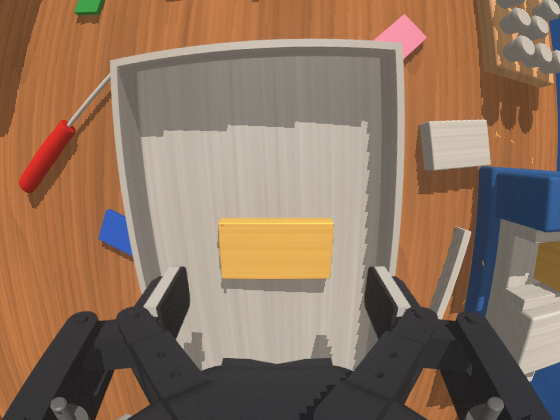

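Request:
{"fn": "jog_arm", "kwargs": {
  "turn": [
    [0,0,0],
    [0,0,0],
    [0,0,0],
    [0,0,0],
    [0,0,0]
  ],
  "slide": [
    [0,20,0],
    [0,12,0],
    [0,7,0],
    [0,0,0],
    [0,0,0]
  ],
  "grip": [100,100,100,100,100],
  "newtons": 30
}}

```text
time: 24.55
tool_pos: [0.5754, 0.154, 0.1545]
tcp_rot: [-1.126, 1.25, -1.074]
wrist_force: [0.0, -0.2, 0.7]
width: 0.996
```

Run:
```python
from h import *
s=plan(tw([.191,-.006,.0165]),toolR(-92)); print(wt(s['tool_pos']),s['wrist_force'],s['width'])
```

```text
turn total tool [-0.0016 -0.0015 -0.0029] deg 0.2  slide tool mm [ 1.3  0.9 -1.2] dist 2.0
n 1 turn/row [-0.0016, -0.0015, -0.0029]
  slide 0 [1.3, 0.9, -1.2]
[ 0.19224123 -0.0072183   0.01742981] [ 0.04266207 -0.17024187  0.68934985] 0.9963863423345679
```

Request:
{"fn": "jog_arm", "kwargs": {
  "turn": [
    [0,0,0],
    [0,0,0],
    [0,0,0],
    [0,0,0],
    [0,0,0]
  ],
  "slide": [
    [1,2,-1],
    [0,2,0],
    [0,0,0],
    [0,0,0],
    [0,0,0]
  ],
  "grip": [100,100,100,80,70]
}}

```text
time: 25.05
tool_pos: [0.5747, 0.1535, 0.1513]
tcp_rot: [-1.124, 1.25, -1.075]
wrist_force: [-0.9, 0.3, -1.1]
width: 0.766
```

Request:
{"fn": "jog_arm", "kwargs": {
  "turn": [
    [0,0,0],
    [0,0,0],
    [0,0,0]
  ],
  "slide": [
    [0,0,0],
    [0,0,0],
    [0,0,0]
  ],
  "grip": [60,50,50]
}}

```text
time: 25.35
tool_pos: [0.5747, 0.1535, 0.1512]
tcp_rot: [-1.125, 1.25, -1.075]
wrist_force: [-0.3, 0.4, 2.9]
width: 0.761
```

Run:
```python
from h import *
s=plan(tw([.191,-.006,.0165]),toolR(-92)); print(wt(s['tool_pos']),s['wrist_force'],s['width'])
```

```text
turn total tool [-0.0029 -0.0015 -0.003 ] deg 0.3  slide tool mm [ 0.3 -2.3 -0.5] dist 2.4
n 1 turn/row [-0.0029, -0.0015, -0.003]
  slide 0 [0.3, -2.3, -0.5]
[ 0.19132949 -0.00656435  0.01416119] [-0.34785576  0.39734701  2.91301644] 0.761013424903216
```

Gripped (width 0.76). Lift.

Request:
{"fn": "jog_arm", "kwargs": {
  "turn": [
    [0,0,0],
    [0,0,0],
    [0,0,0],
    [0,0,0],
    [0,0,0]
  ],
  "slide": [
    [0,0,0],
    [0,-5,0],
    [0,-25,0],
    [0,-40,0],
    [0,-30,0]
  ],
  "grip": [50,50,50,50,50],
  "newtons": 60
}}

```text
time: 25.85
tool_pos: [0.5748, 0.1391, 0.2503]
tcp_rot: [-1.126, 1.251, -1.074]
wrist_force: [0.4, -0.6, -1.8]
width: 0.748
```

Run:
```python
from h import *
p=shot('wrist','w19')
s=plan(trayw(0,.03,.15),toolR(-90,H)); print(s['width'],s['wrist_force'],s['tool_pos'])
```

```text
turn total tool [-0.0079 -0.0363 -0.1429] deg 8.5  slide tool mm [ 450.    42.4 -110.9] dist 465.4
n 10 turn/row [-0.0008, -0.0036, -0.0143]
  slide 0 [45.0, 4.2, -11.1]
  slide 1 [44.9, 4.9, -11.2]
  slide 2 [44.8, 5.5, -11.4]
  slide 3 [44.6, 6.2, -11.6]
  slide 4 [44.5, 6.8, -11.7]
  slide 5 [44.4, 7.5, -11.9]
  slide 6 [44.2, 8.1, -12.0]
  slide 7 [44.1, 8.8, -12.2]
  slide 8 [43.9, 9.4, -12.3]
  slide 9 [43.7, 10.0, -12.5]
0.7435871481176308 [ 1.67891306 -0.85993312  1.50908756] [0.5778822  0.13903795 0.25665581]
```

View pics/w19.png

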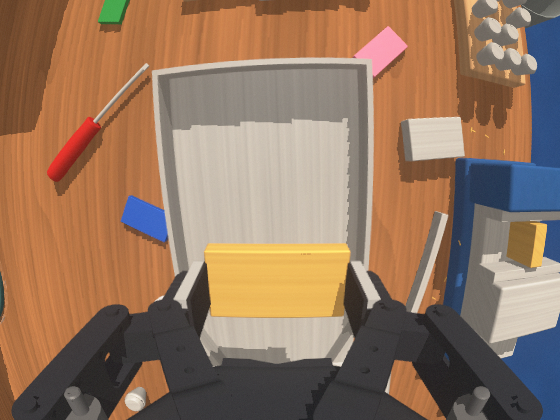

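Request:
{"fn": "jog_arm", "kwargs": {
  "turn": [
    [0,-0.004,-0.014],
    [0,-0.004,-0.014],
    [0,-0.004,-0.014],
    [0,-0.004,-0.014],
    [0,-0.004,-0.014]
  ],
  "slide": [
    [44,0,-11],
    [45,0,-11],
    [45,0,-11],
    [45,2,-12],
    [45,4,-12]
  ],
  "grip": [50,50,50,50,50]
}}

```text
time: 26.4
tool_pos: [0.5273, -0.0864, 0.2172]
tcp_rot: [-1.185, 1.203, -1.112]
wrist_force: [0.5, 0.2, -3.1]
width: 0.747
```

Request:
{"fn": "jog_arm", "kwargs": {
  "turn": [
    [0,-0.004,-0.014],
    [0,-0.004,-0.014],
    [0,-0.004,-0.014],
    [0,-0.004,-0.014],
    [0,0,-0.014]
  ],
  "slide": [
    [45,12,-12],
    [44,12,-12],
    [44,12,-12],
    [44,12,-12],
    [43,12,-12]
  ],
  "grip": [50,50,50,50,50]
}}

```text
time: 26.9
tool_pos: [0.4812, -0.3067, 0.1467]
tcp_rot: [-1.242, 1.158, -1.152]
wrist_force: [-0.0, -0.1, -2.2]
width: 0.747
```

Request:
{"fn": "jog_arm", "kwargs": {
  "turn": [
    [0,0,0],
    [0,0,0]
  ],
  "slide": [
    [0,0,0],
    [0,0,0]
  ],
  "grip": [50,50]
}}

```text
time: 27.1
tool_pos: [0.4813, -0.3056, 0.1469]
tcp_rot: [-1.24, 1.161, -1.152]
wrist_force: [-0.6, 1.0, -1.9]
width: 0.745
```

Run:
```python
from h import *
p=shot('wrist','w20')
s=plan(trayw(.003,.025,.03),toolR(-90,H)); print(s['width'],s['wrist_force'],s['tool_pos'])
```

```text
turn total tool [ 0.0012 -0.0016 -0.0044] deg 0.3  slide tool mm [  4.8 117.5   5.1] dist 117.7
n 3 turn/row [0.0004, -0.0005, -0.0015]
  slide 0 [1.6, 39.2, 1.7]
  slide 1 [1.5, 39.2, 1.7]
  slide 2 [1.5, 39.2, 1.7]
0.7493749720757977 [ 0.90737576 -0.35506062 -3.02607257] [ 0.48194959 -0.30493618  0.14750035]
```

View pics/w20.png

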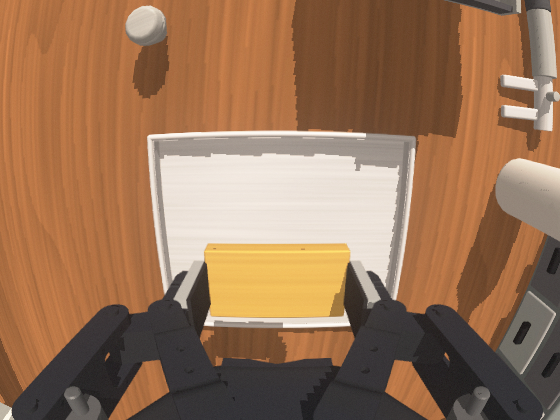

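Request:
{"fn": "jog_arm", "kwargs": {
  "turn": [
    [0,0,-0.004],
    [0,0,0],
    [0,0,0],
    [0,0,0],
    [0,0,0]
  ],
  "slide": [
    [5,35,5],
    [0,40,0],
    [0,30,0],
    [0,14,0],
    [0,0,0]
  ],
  "grip": [50,50,50,50,50]
}}

```text
time: 27.65
tool_pos: [0.4866, -0.3078, 0.0274]
tcp_rot: [-1.245, 1.157, -1.151]
wrist_force: [-0.1, 0.8, -2.0]
width: 0.743
```

Request:
{"fn": "jog_arm", "kwargs": {
  "turn": [
    [0,0,0],
    [0,0,0],
    [0,0,0],
    [0,0,0]
  ],
  "slide": [
    [0,4,0],
    [0,3,0],
    [0,0,0],
    [0,0,0]
  ],
  "grip": [50,50,50,50]
}}

```text
time: 28.05
tool_pos: [0.4886, -0.3107, 0.0236]
tcp_rot: [-1.244, 1.153, -1.158]
wrist_force: [0.3, -0.9, -1.9]
width: 0.745
```

Request:
{"fn": "jog_arm", "kwargs": {
  "turn": [
    [0,0,0],
    [0,0,0],
    [0,0,0],
    [0,0,0]
  ],
  "slide": [
    [0,2,0],
    [0,2,0],
    [0,0,0],
    [0,0,0]
  ],
  "grip": [50,50,50,50]
}}

```text
time: 28.45
tool_pos: [0.4877, -0.3102, 0.0183]
tcp_rot: [-1.244, 1.155, -1.156]
wrist_force: [0.8, -0.5, -2.0]
width: 0.742
```

Request:
{"fn": "jog_arm", "kwargs": {
  "turn": [
    [0,0,0],
    [0,0,0],
    [0,0,0],
    [0,0,0]
  ],
  "slide": [
    [0,1,0],
    [0,1,0],
    [0,0,0],
    [0,0,0]
  ],
  "grip": [50,50,50,50]
}}

```text
time: 28.85
tool_pos: [0.4879, -0.3103, 0.018]
tcp_rot: [-1.244, 1.155, -1.156]
wrist_force: [-5.8, 2.7, 9.8]
width: 0.744
```

Request:
{"fn": "jog_arm", "kwargs": {
  "turn": [
    [0,0,0],
    [0,0,0],
    [0,0,0],
    [0,0,0],
    [0,0,0]
  ],
  "slide": [
    [0,-1,0],
    [0,0,0],
    [0,0,0],
    [0,0,0],
    [0,0,0]
  ],
  "grip": [60,100,100,100,100]
}}

```text
time: 29.35
tool_pos: [0.4879, -0.3102, 0.0173]
tcp_rot: [-1.244, 1.154, -1.156]
wrist_force: [-0.3, 0.2, 1.2]
width: 1.002
```

Request:
{"fn": "jog_arm", "kwargs": {
  "turn": [
    [0,0,0],
    [0,0,0],
    [0,0,0],
    [0,0,0],
    [0,0,0]
  ],
  "slide": [
    [0,-20,0],
    [0,-45,0],
    [0,-50,0],
    [0,-50,0],
    [0,-35,0]
  ],
  "grip": [100,100,100,100,100]
}}

```text
time: 29.85
tool_pos: [0.4889, -0.3106, 0.2215]
tcp_rot: [-1.243, 1.151, -1.16]
wrist_force: [-0.2, -0.6, 0.2]
width: 0.999
```

Run:
```python
from h import *
p=shot('wrist','w21'); blanks(p,.013,'w'); t=shot('top','t21'); s=shot('side','s21')
c=tw([.03,.14,0]); print(c)
```

```text
blank ctr [ 488.6 -310.7] size [65.2 34.8] ang 4.1 pix [275. 186.]
blank ctr [ 490.8 -365.6] size [65.5 36.9] ang 4.2 pix [274. 234.]
[ 0.44019245 -0.01468194  0.11467522]
```

View pics/w21.png

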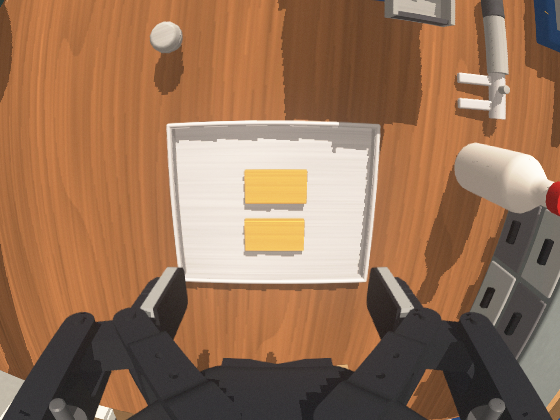

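View pics/t21.png

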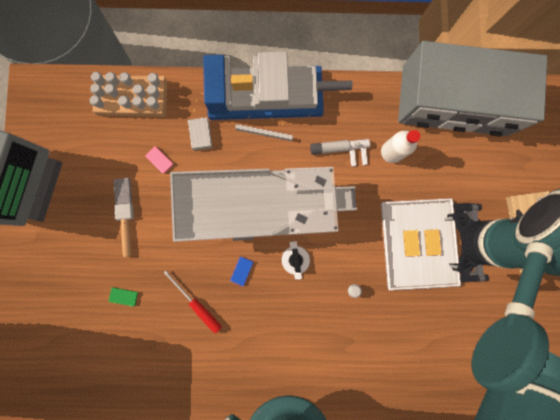

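Run:
```python
from h import *
plan([.439,-.0153,.17],toolR(5,H))
```

```text
turn total tool [ 7.0000e-04 -1.6586e+00  9.9000e-03] deg 95.0  slide tool mm [-299.3   49.5  -29.4] dist 304.7
n 12 turn/row [0.0001, -0.1382, 0.0008]
  slide 0 [-24.9, 4.1, -2.5]
  slide 1 [-25.0, 4.1, 1.0]
  slide 2 [-24.7, 4.2, 4.4]
  slide 3 [-23.8, 4.2, 7.8]
  slide 4 [-22.5, 4.2, 11.0]
  slide 5 [-20.8, 4.2, 14.0]
  slide 6 [-18.6, 4.2, 16.7]
  slide 7 [-16.1, 4.3, 19.1]
  slide 8 [-13.4, 4.3, 21.2]
  slide 9 [-10.3, 4.3, 22.8]
  slide 10 [-7.1, 4.3, 24.0]
  slide 11 [-3.7, 4.3, 24.8]
```

Request:
{"fn": "jog_arm", "kwargs": {
  "turn": [
    [0,-0.138,0.001],
    [0,-0.138,0.001],
    [0,-0.138,0.001],
    [0,-0.138,0.001],
    [0,-0.138,0.001]
  ],
  "slide": [
    [-25,0,-3],
    [-25,0,1],
    [-25,0,4],
    [-24,0,8],
    [-22,0,11]
  ],
  "grip": [100,100,60,60,60]
}}

```text
time: 30.5
tool_pos: [0.4643, -0.1849, 0.2151]
tcp_rot: [-1.476, 0.632, -0.621]
wrist_force: [-0.2, 0.2, -0.2]
width: 0.601
```

Request:
{"fn": "jog_arm", "kwargs": {
  "turn": [
    [0,-0.138,0.001],
    [0,-0.138,0.001],
    [0,-0.138,0.001],
    [0,-0.138,0.001],
    [0,-0.138,0.001]
  ],
  "slide": [
    [-21,4,14],
    [-19,4,17],
    [-16,4,19],
    [-13,4,21],
    [-10,4,23]
  ],
  "grip": [60,60,60,60,60]
}}

```text
time: 31.0
tool_pos: [0.4434, -0.0615, 0.1957]
tcp_rot: [-1.564, 0.096, -0.08]
wrist_force: [-0.3, 1.3, 0.5]
width: 0.6
```

Request:
{"fn": "jog_arm", "kwargs": {
  "turn": [
    [0,-0.138,0.001],
    [0,-0.138,0.001],
    [0,0,0],
    [0,0,0]
  ],
  "slide": [
    [-7,4,24],
    [-4,4,25],
    [0,0,0],
    [0,0,0]
  ],
  "grip": [60,60,60,60]
}}

```text
time: 31.4
tool_pos: [0.4353, -0.0128, 0.1888]
tcp_rot: [-1.561, -0.116, 0.133]
wrist_force: [-0.2, -1.2, 0.5]
width: 0.6
```

Run:
```python
from h import *
p=shot('wrist','w22')
s=plan([.439,-.0153,.032],toolR(5,H)); print(s['q'])
for X in ([.439,-.0153,.038],): print(fproj(p,X))
e=track()[1]
a=np.radians(5+90)
d=H@[np.cos(a),np.sin(a),0]
for k in(-.03,.03): print(fproj(p,np.array([.439,-.0153,.038])+k*d))
```

```text
turn total tool [-0.0064 -0.0036 -0.0094] deg 0.7  slide tool mm [  4.4 157.2  -3.5] dist 157.3
n 4 turn/row [-0.0016, -0.0009, -0.0024]
  slide 0 [1.1, 39.3, -0.9]
  slide 1 [1.0, 39.3, -0.8]
  slide 2 [0.9, 39.3, -0.7]
  slide 3 [0.8, 39.3, -0.7]
[-0.09069834 -0.14671702  2.14956623  0.00427099  1.14945321 -1.82059662]
(np.float64(272.11983430391376), np.float64(206.3096901847419))
(np.float64(272.34108426864015), np.float64(237.9177797019878))
(np.float64(271.9169436362993), np.float64(172.91216974191767))
```

View pics/w22.png

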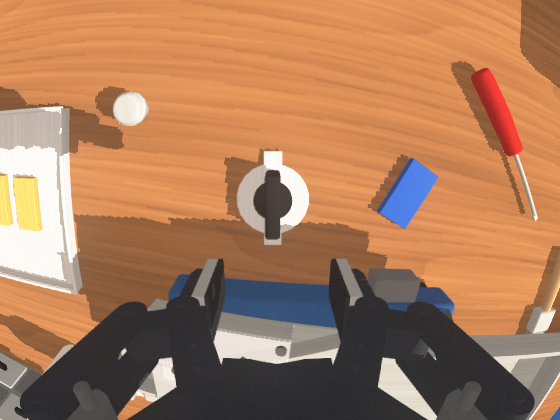

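Request:
{"fn": "jog_arm", "kwargs": {
  "turn": [
    [-0.005,-0.003,-0.009],
    [0,0,0],
    [0,0,0],
    [0,0,0],
    [0,0,0]
  ],
  "slide": [
    [4,40,-3],
    [0,45,0],
    [0,40,0],
    [0,25,0],
    [0,0,0]
  ],
  "grip": [60,60,60,60,60]
}}

```text
time: 31.95
tool_pos: [0.4366, -0.0157, 0.0364]
tcp_rot: [-1.564, -0.119, 0.131]
wrist_force: [-0.7, 0.0, -0.8]
width: 0.6
```

Request:
{"fn": "jog_arm", "kwargs": {
  "turn": [
    [0,0,0],
    [0,0,0]
  ],
  "slide": [
    [0,3,0],
    [0,0,0]
  ],
  "grip": [60,60]
}}

```text
time: 32.15
tool_pos: [0.4422, -0.0156, 0.0386]
tcp_rot: [-1.566, -0.129, 0.123]
wrist_force: [0.5, 0.6, 0.2]
width: 0.596
```

Run:
```python
from h import *
p=shot('wrist','w23')
s=plan([.439,-.0153,.032],toolR(5,H)); print(s['tool_pos'])
```

```text
turn total tool [-0.0005 -0.0004  0.0047] deg 0.3  slide tool mm [-3.3  7.   0.8] dist 7.8
n 1 turn/row [-0.0005, -0.0004, 0.0047]
  slide 0 [-3.3, 7.0, 0.8]
[ 0.44239041 -0.01554855  0.03899262]
```

View pics/w23.png

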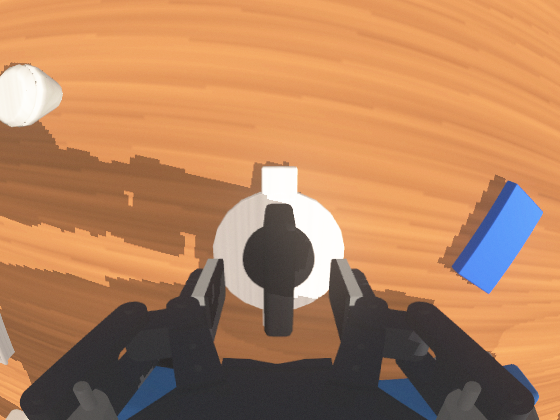

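Request:
{"fn": "jog_arm", "kwargs": {
  "turn": [
    [0,0,0.005],
    [0,0,0],
    [0,0,0],
    [0,0,0],
    [0,0,0]
  ],
  "slide": [
    [-3,7,1],
    [0,0,0],
    [0,0,0],
    [0,0,0],
    [0,0,0]
  ],
  "grip": [60,60,30,0,0],
  "newtons": 30
}}

```text
time: 32.7
tool_pos: [0.4379, -0.0146, 0.0307]
tcp_rot: [-1.566, -0.125, 0.129]
wrist_force: [-0.7, -0.5, -1.2]
width: 0.16
```

Request:
{"fn": "jog_arm", "kwargs": {
  "turn": [
    [0,0,0],
    [0,0,0],
    [0,0,0]
  ],
  "slide": [
    [0,0,0],
    [0,0,0],
    [0,0,0]
  ],
  "grip": [0,0,0],
  "newtons": 60
}}

```text
time: 33.0
tool_pos: [0.438, -0.0146, 0.0308]
tcp_rot: [-1.566, -0.125, 0.129]
wrist_force: [0.2, 0.6, 4.6]
width: 0.154
```

Run:
```python
from h import *
s=plan([.439,-.0153,.032],toolR(5,H)); print(s['tool_pos'],s['width'],s['wrist_force'])
```

```text
turn total tool [-0.0012  0.0004 -0.0025] deg 0.2  slide tool mm [ 0.8 -1.2 -0.9] dist 1.7
n 1 turn/row [-0.0012, 0.0004, -0.0025]
  slide 0 [0.8, -1.2, -0.9]
[ 0.43804135 -0.01455653  0.03080589] 0.1535655567822943 [0.1883409  0.6493453  4.63536647]
```

Request:
{"fn": "jog_arm", "kwargs": {
  "turn": [
    [0,0,0],
    [0,0,0],
    [0,0,0],
    [0,0,0],
    [0,0,0]
  ],
  "slide": [
    [0,-10,0],
    [0,-45,0],
    [0,-50,0],
    [0,-50,0],
    [0,-50,0]
  ],
  "grip": [0,0,0,0,0]
}}

```text
time: 33.5
tool_pos: [0.4371, -0.0146, 0.237]
tcp_rot: [-1.566, -0.123, 0.13]
wrist_force: [1.2, -0.6, -1.6]
width: 0.152
```

Request:
{"fn": "jog_arm", "kwargs": {
  "turn": [
    [0,0,0],
    [0,0,0]
  ],
  "slide": [
    [0,-10,0],
    [0,0,0]
  ],
  "grip": [0,0]
}}

```text
time: 33.7
tool_pos: [0.4396, -0.0149, 0.248]
tcp_rot: [-1.567, -0.128, 0.125]
wrist_force: [-0.4, 0.9, -1.8]
width: 0.152
```

Run:
```python
from h import *
R1=toolR(15); off=R1@np.array([.0015,0,-.0005])
s=plan(tw([0,0,.11])-off,R1); print(s['tool_pos'],s['width'],s['wrist_force'])
```

```text
turn total tool [ 0.1378 -0.1737 -0.0226] deg 12.8  slide tool mm [134.5  28.8 -56.8] dist 148.9
n 4 turn/row [0.0344, -0.0434, -0.0056]
  slide 0 [33.6, 7.2, -14.2]
  slide 1 [32.9, 6.9, -15.9]
  slide 2 [32.2, 6.5, -17.5]
  slide 3 [31.3, 6.0, -19.1]
[ 0.43957883 -0.01486124  0.24804337] 0.15227121557312967 [-0.40142262  0.88776547 -1.79946827]
```

Request:
{"fn": "jog_arm", "kwargs": {
  "turn": [
    [0.034,-0.043,-0.006],
    [0.034,-0.043,-0.006],
    [0.034,-0.043,-0.006],
    [0.034,-0.043,-0.006],
    [0,0,0]
  ],
  "slide": [
    [34,0,-14],
    [33,5,-16],
    [32,8,-18],
    [31,8,-19],
    [0,0,0]
  ],
  "grip": [0,0,0,0,0]
}}

```text
time: 34.2
tool_pos: [0.5806, -0.0508, 0.2148]
tcp_rot: [-1.413, -0.256, 0.253]
wrist_force: [-1.3, 0.3, -2.6]
width: 0.152
```

Request:
{"fn": "jog_arm", "kwargs": {
  "turn": [
    [0,0,0],
    [0,0,0]
  ],
  "slide": [
    [0,0,0],
    [0,0,0]
  ],
  "grip": [0,0]
}}

```text
time: 34.4
tool_pos: [0.5782, -0.0489, 0.2197]
tcp_rot: [-1.415, -0.26, 0.252]
wrist_force: [-0.2, -0.1, -1.5]
width: 0.152
```

Run:
```python
from h import *
R1=toolR(15); off=R1@np.array([.0015,0,-.0005])
s=plan(tw([0,0,.075])-off,R1); print(wt(s['tool_pos']),s['width'],s['wrist_force'])
p=shot('wrist','w24')
```

```text
turn total tool [-0.0022 -0.003  -0.0071] deg 0.5  slide tool mm [ 3.3 35.1 -1.6] dist 35.3
n 1 turn/row [-0.0022, -0.003, -0.0071]
  slide 0 [3.3, 35.1, -1.6]
[0.00078928 0.00489832 0.11011707] 0.15207150569867023 [-0.19267473 -0.11172717 -1.45844327]
```

View pics/w24.png

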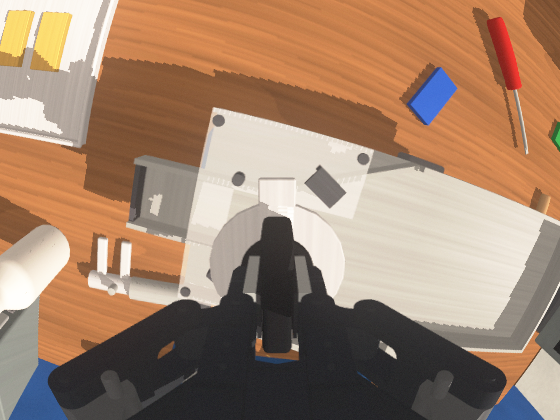

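Request:
{"fn": "jog_arm", "kwargs": {
  "turn": [
    [0,-0.003,-0.006],
    [0,0,0],
    [0,0,0],
    [0,0,0]
  ],
  "slide": [
    [3,20,-2],
    [0,20,0],
    [0,0,0],
    [0,0,0]
  ],
  "grip": [0,0,0,0]
}}

```text
time: 34.85
tool_pos: [0.5823, -0.0442, 0.1824]
tcp_rot: [-1.415, -0.271, 0.247]
wrist_force: [0.4, 0.1, -1.1]
width: 0.146
```

Run:
```python
from h import *
R1=toolR(15); off=R1@np.array([.0015,0,-.0005])
s=plan(tw([0,0,.053])-off,R1); print(wt(s['tool_pos']),s['width'],s['wrist_force'])
```

```text
turn total tool [-0.0003  0.0013  0.0023] deg 0.2  slide tool mm [-1.1 19.6  0.4] dist 19.6
n 1 turn/row [-0.0003, 0.0013, 0.0023]
  slide 0 [-1.1, 19.6, 0.4]
[-6.13319011e-05  4.66327915e-04  7.26090271e-02] 0.14587610251762084 [ 0.35905978  0.07044652 -1.05925447]
```

Request:
{"fn": "jog_arm", "kwargs": {
  "turn": [
    [0,0,0.002],
    [0,0,0],
    [0,0,0],
    [0,0,0]
  ],
  "slide": [
    [-1,10,0],
    [0,6,0],
    [0,0,0],
    [0,0,0]
  ],
  "grip": [0,0,0,0]
}}

```text
time: 35.25
tool_pos: [0.582, -0.0428, 0.1659]
tcp_rot: [-1.415, -0.269, 0.248]
wrist_force: [-0.3, -0.1, -1.9]
width: 0.152
```

Run:
```python
from h import *
R1=toolR(15); off=R1@np.array([.0015,0,-.0005])
s=plan(tw([0,0,.052])-off,R1); print(wt(s['tool_pos']),s['width'],s['wrist_force'])
p=shot('wrist','w25')
```

```text
turn total tool [-0.0004  0.0007  0.0004] deg 0.0  slide tool mm [-0.6  4.1  1.2] dist 4.3
n 1 turn/row [-0.0004, 0.0007, 0.0004]
  slide 0 [-0.6, 4.1, 1.2]
[-0.00093127  0.00066799  0.05610047] 0.15172546536977735 [-0.27415138 -0.13726185 -1.94394069]
```

View pics/w25.png

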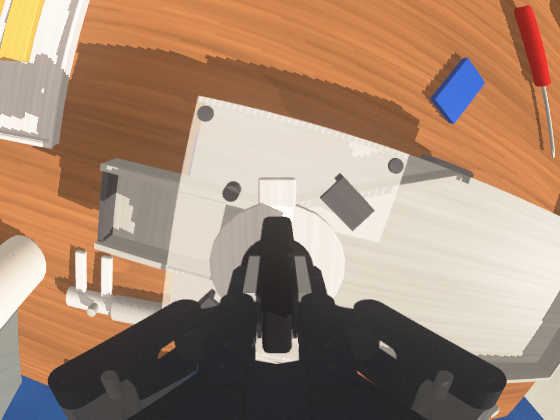

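Request:
{"fn": "jog_arm", "kwargs": {
  "turn": [
    [0,0,0],
    [0,0,0],
    [0,0,0],
    [0,0,0]
  ],
  "slide": [
    [0,2,1],
    [0,1.5,0],
    [0,0,0],
    [0,0,0]
  ],
  "grip": [0,0,0,0]
}}

```text
time: 35.7
tool_pos: [0.5817, -0.0414, 0.1626]
tcp_rot: [-1.415, -0.269, 0.248]
wrist_force: [0.3, -0.3, -0.9]
width: 0.152
```

Request:
{"fn": "jog_arm", "kwargs": {
  "turn": [
    [0,0,0],
    [0,0,0],
    [0,0,0],
    [0,0,0]
  ],
  "slide": [
    [0,1,0],
    [0,1,0],
    [0,0,0],
    [0,0,0]
  ],
  "grip": [0,0,0,0]
}}

```text
time: 36.1
tool_pos: [0.5819, -0.0412, 0.1614]
tcp_rot: [-1.415, -0.27, 0.247]
wrist_force: [-1.7, 0.6, 4.1]
width: 0.147
```

Run:
```python
from h import *
R1=toolR(15); off=R1@np.array([.0015,0,-.0005])
s=plan(tw([0,0,.052])-off,R1); print(wt(s['tool_pos']),s['width'],s['wrist_force'])
```

```text
turn total tool [0.0001 0.0008 0.0011] deg 0.1  slide tool mm [-0.9 -0.6  0.3] dist 1.2
n 1 turn/row [0.0001, 0.0008, 0.0011]
  slide 0 [-0.9, -0.6, 0.3]
[1.76034135e-05 5.89140390e-04 5.13994857e-02] 0.14660560126795358 [-1.65689193  0.63167261  4.13096062]
```

Request:
{"fn": "jog_arm", "kwargs": {
  "turn": [
    [0,0.1,0],
    [0,0.13,0],
    [0,0.13,0],
    [0,0.13,0],
    [0,0.12,0]
  ],
  "slide": [
    [0,0,0],
    [0,0,0],
    [0,0,0],
    [0,0,0],
    [0,0,0]
  ],
  "grip": [0,0,0,0,0]
}}

```text
time: 36.6
tool_pos: [0.5822, -0.0421, 0.1613]
tcp_rot: [-1.424, 0.236, -0.193]
wrist_force: [-1.4, -3.9, 3.1]
width: 0.15
```

Request:
{"fn": "jog_arm", "kwargs": {
  "turn": [
    [0,0.1,0],
    [0,0.06,0],
    [0,0,0],
    [0,0,0]
  ],
  "slide": [
    [0,0,0],
    [0,0,0],
    [0,0,0],
    [0,0,0]
  ],
  "grip": [0,0,0,0]
}}

```text
time: 37.0
tool_pos: [0.5822, -0.0417, 0.1614]
tcp_rot: [-1.41, 0.362, -0.303]
wrist_force: [-0.5, -3.1, 5.9]
width: 0.154
```

Run:
```python
from h import *
s=plan(tw([0,0,.052]),toolR(-30)); print(wt(s['tool_pos']),s['width'],s['wrist_force'],s['torque'],track()[1].T@s['torque'])
p=shot('wrist','w26')
```

```text
turn total tool [-0.0003  0.0177  0.002 ] deg 1.0  slide tool mm [ 0.  -0.5  0.6] dist 0.8
n 1 turn/row [-0.0003, 0.0177, 0.002]
  slide 0 [0.0, -0.5, 0.6]
[-0.00052235  0.00032824  0.0514521 ] 0.1540567206606279 [-0.50352852 -3.12211278  5.87947381] [-0.53392654  0.30272318  0.1537598 ] [0.35929719 0.51018502 0.10477465]
```

View pics/w26.png

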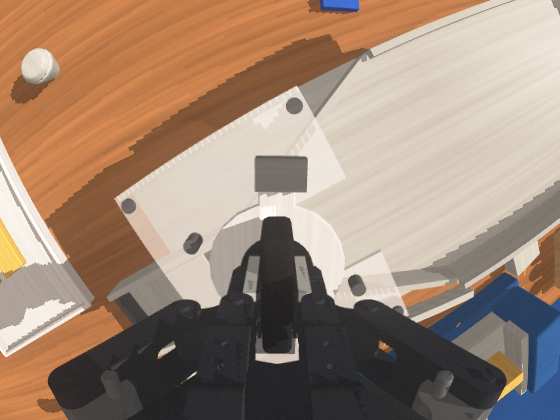

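Request:
{"fn": "jog_arm", "kwargs": {
  "turn": [
    [0,0.03,0],
    [0,0,0],
    [0,0,0]
  ],
  "slide": [
    [0,0,0],
    [0,0,0],
    [0,0,0]
  ],
  "grip": [0,0,0]
}}

```text
time: 37.35
tool_pos: [0.5822, -0.0414, 0.1614]
tcp_rot: [-1.406, 0.387, -0.324]
wrist_force: [0.2, -3.4, 5.0]
width: 0.152
```

Run:
```python
from h import *
s=plan(tw([0,0,.052]),toolR(-30)); print(s['wrist_force'],track()[1].T@s['torque'])
```

```text
turn total tool [-0.0006 -0.0127  0.0016] deg 0.7  slide tool mm [ 0.2 -0.6  0.4] dist 0.7
n 1 turn/row [-0.0006, -0.0127, 0.0016]
  slide 0 [0.2, -0.6, 0.4]
[ 0.23288903 -3.43559447  5.02891044] [0.35083402 0.4047119  0.08367059]
```

Request:
{"fn": "jog_arm", "kwargs": {
  "turn": [
    [0,0.03,0],
    [0,0,0],
    [0,0,0]
  ],
  "slide": [
    [0,0,0],
    [0,0,0],
    [0,0,0]
  ],
  "grip": [0,0,0]
}}

```text
time: 37.65
tool_pos: [0.5822, -0.0414, 0.1613]
tcp_rot: [-1.403, 0.41, -0.344]
wrist_force: [-0.0, -2.7, 6.2]
width: 0.145
```

Run:
```python
from h import *
s=plan(tw([0,0,.052]),toolR(-30)); print(s['wrist_force'],track()[1].T@s['torque'])
```

```text
turn total tool [-0.0001 -0.0403  0.0018] deg 2.3  slide tool mm [ 0.2 -0.6  0.4] dist 0.7
n 1 turn/row [-0.0001, -0.0403, 0.0018]
  slide 0 [0.2, -0.6, 0.4]
[-0.01361482 -2.7384252   6.18070046] [0.33576281 0.44403709 0.86497935]
```

Request:
{"fn": "jog_arm", "kwargs": {
  "turn": [
    [0,0.03,0],
    [0,0,0],
    [0,0,0]
  ],
  "slide": [
    [0,0,0],
    [0,0,0],
    [0,0,0]
  ],
  "grip": [0,0,0]
}}

```text
time: 37.95
tool_pos: [0.5822, -0.0414, 0.1614]
tcp_rot: [-1.4, 0.432, -0.364]
wrist_force: [-0.5, -2.9, 5.6]
width: 0.15
```

Run:
```python
from h import *
s=plan(tw([0,0,.052]),toolR(-30)); print(s['wrist_force'],track()[1].T@s['torque'])
```

```text
turn total tool [ 0.0003 -0.0683  0.002 ] deg 3.9  slide tool mm [ 0.1 -0.5  0.3] dist 0.7
n 1 turn/row [0.0003, -0.0683, 0.002]
  slide 0 [0.1, -0.5, 0.3]
[-0.46867516 -2.93328945  5.58102995] [0.31563918 0.43405487 1.59693763]
```

Request:
{"fn": "jog_arm", "kwargs": {
  "turn": [
    [0,0,0],
    [0,0,0],
    [0,0,0],
    [0,0,0],
    [0,0,0]
  ],
  "slide": [
    [0,0,0],
    [0,0,0],
    [0,0,0],
    [0,0,0],
    [0,0,0]
  ],
  "grip": [40,60,60,60,60]
}}

```text
time: 38.45
tool_pos: [0.5815, -0.0409, 0.1604]
tcp_rot: [-1.398, 0.439, -0.367]
wrist_force: [-0.5, 0.2, 0.0]
width: 0.6
```

Request:
{"fn": "jog_arm", "kwargs": {
  "turn": [
    [0,0,0],
    [0,0,0],
    [0,0,0],
    [0,0,0],
    [0,0,0]
  ],
  "slide": [
    [0,-20,0],
    [0,-40,0],
    [0,-50,0],
    [0,-30,0],
    [0,0,0]
  ],
  "grip": [60,60,60,60,60]
}}

```text
time: 38.95
tool_pos: [0.5861, -0.0616, 0.3061]
tcp_rot: [-1.398, 0.429, -0.376]
wrist_force: [0.7, -0.3, -0.3]
width: 0.599
```

Run:
```python
from h import *
p=shot('wrist','w27')
def tp(u,v):
    d=float(p['depth'][v,u]); r=rot(p).T@fray(p,u,v); return wt(w(p,r*d/r[2]))*1e3
pts=[]
for v in range(90,300):
    for u in range(180,400):
        if p['depth'][v,u]>0:
            X=tp(u,v)
            if 52<X[2]<66 and abs(X[0])<45 and abs(X[1])<45: pts.append(X[:2])
pts=np.array(pts,np.float32); r=cv2.minAreaRect(pts); print(len(pts),r, pts.mean(0)); c=np.cov(pts.T); w_,v_=np.linalg.eigh(c); print(np.degrees(np.arctan2(v_[1,1],v_[0,1])))
u,v=map(int,fproj(p,tw([0,0,.021])))
cv2.imwrite('pics/w27c.png',cv2.resize(p['img'][v-100:v+100,u-100:u+100],None,fx=3,fy=3,interpolation=cv2.INTER_CUBIC)[:,:,::-1])
shot('top','t27');print(wt(bot.read_state()['tool_pos']))
```

```text
1104 ((-1.661116600036621, -2.0674896240234375), (60.58052062988281, 13.974679946899414), 58.97599792480469) [-0.5296116 -0.2944512]
58.8405353168129
[-9.87446551e-05  5.40822011e-04  1.91559021e-01]
```

View pics/w27c.png

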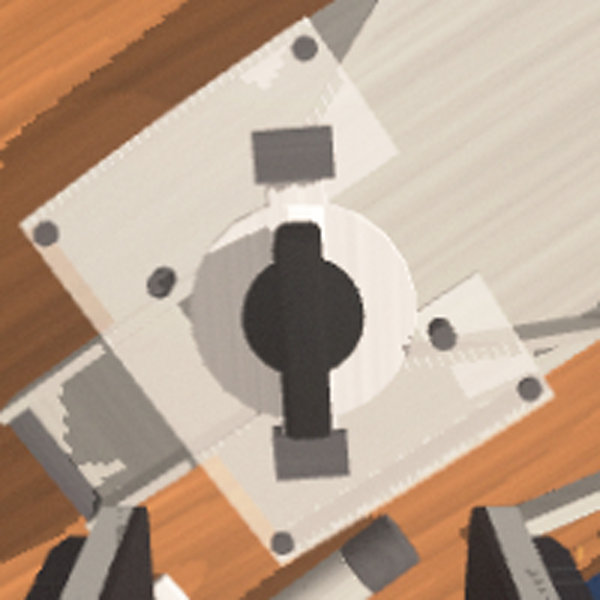

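View pics/t27.png

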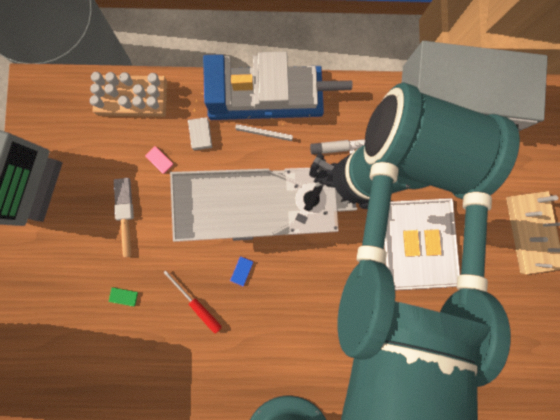

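The top view shows both blanks in the tray at (411,243) and (432,242), an empty pan, and the cover on at (312,198). The bystanders it shows have not moved, though the arm hides part of the view around (450,150).

Run:
```python
from h import *
print(bot.finish_job(), bot.read_state()['time'])
```

```text
the job is handed in; nothing more can be done
the job is handed in; nothing more can be done
```

The job is done and handed in at about 39 s of the 210 s allowed. I unlocked the cover and set it on the free bench. Then I pushed the jammed blank up to about 94 mm from the hatch centre and lifted it into the tray. The pan held only one waiting blank, blank3, and it went in beside the first. The cover is back on and turned to the locked stop.

**Last checks**
- **Tray and pan:** both blanks lie flat and parallel in the tray, about 19 mm apart, and the pan is empty.
- **Cover:** the turning torque rose to about 1.6 N m at the stop. The grip bar then measured 58.9°, against 60° nominal, which I put down to play and measuring error. Both ears are under their clips.
- **Other things on the bench:** none had moved that I could see. In the last top view the arm hid the oil bottle and the collet and partly covered the micrometer; the robot did not go near those.

**What went wrong**
- **First grasp of blank3:** it missed because the fingers closed too high. They pressed on top of the blank with up to about 17 N without moving it, and I regrasped lower.

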